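# Hang a leaded panel on the tilting easel and hold it at the marked slope

### The arm

A 6-joint arm with a two-finger parallel gripper is mounted at the origin on a cart in front of the work surface, level with it; the furniture and walls round the work are solid. World frame = base frame: x ahead of the robot, y to its left, z up, the work surface at z = 0. Lengths are in m, angles in rad, forces in N, time in s.
With the tool pointing down it reaches from about 0.3 to 0.875 m from the base axis. Payload 6.4 kg.
Tool frame: the origin (TCP) lies midway between the tips of the shut fingers; the grasp point (between the pads) lies 19 mm behind it (ctrl.grip_point_offset is the distance from the TCP to the grasp point, in m); x points along the fingers, y is the direction in which the jaws open and shut, and the axes are right-handed (so a half turn about x gives the same grasp; the last joint's range is limited). The gripper opens to 85 mm and grips with 20 to 120 N. Pads are 22 mm wide; open, the fingers measure 114 mm over their backs; the gripper's body (76 mm by 85 mm) begins 54 mm behind the grasp point. The pads swing forward as they close: fully open they stand 13 mm farther back than shut.
Start: joints at [1.1, 0.181, 1.607, -0, 1.354, -0.206], TCP at [0.15, 0.555, 0.208] pointing down, gripper open.
Joint ranges: [-2.99, 2.99], [-0.89, 2.07], [0.3, 2.58], [-1.14, 4.28], [0, 2.63], [-3.12, 3.12]. Speed limits (rad/s): [2.57, 2.57, 3.01, 3.14, 3.14, 3.14].

### API

Orientations are given as a unit quaternion [w, x, y, z].
In Python, from bench import ctrl gives the robot as it stands.
- The arm moves only by the tool apply_moves, never from a script. Its argument "deltas" is a list of rows, each an object with "delta_pos": the shift along the tool's x, y, z in units of 25 mm (1.0 is 25 mm), a list of three; "roll": the turn about the tool's x in units of 6 degrees (1.0 is 6 degrees). In form: [{"delta_pos": [dx, dy, dz], "roll": roll}, ...]. A call has 1 to 12 rows; each row is the pose to reach, as a shift and turn from the pose commanded when the call began, along the tool's axes at that moment; what a row does not reach only later rows make up. A row lasts 1/10 s, in which the tool goes at most 50 mm and 8.59 degrees, less where a joint would pass 70% of its speed; a pose out of reach is approached as far as the arm can. A call with a gripper value outside its range is refused whole. "hand" is the gripper command: -1 is shut, 1 is fully open, values between are in proportion, set as the call begins (left out, the last holds). The fingers move at their own pace and stop on an object; the grip force is fixed at half the most. Time passes only in rows, so rows that repeat a pose let the fingers close. It gives the time, the measured TCP pose, the force and the opening at its end, in the units of the state.
- ctrl.get_obs(): the state, without advancing time (a new reading comes with each control period).
- ctrl.camera(name): name is "scene" or "top"; returns (picture, depth): 400x640x3 uint8, red, green, blue; 400x640 float32, m along the optical axis (not along the pixel's ray), 0 where there is no reading.
- ctrl.camera_info(name): a dict with "vfov" (degrees; the focal length in pixels is half the picture's height over the tangent of half this angle, whatever the lens; pixels are square), "cx", "cy" (the principal point, pixels), "world_to_cam" (4x4, takes a point from world to camera coordinates). Camera axes: x right, y up, looking along -z (the intrinsics and any distortion apply to the point x, -y, -z); pixel columns grow to the right and rows downward; lengths in m; the calibration is good to about 2 mm. A picture is of the moment at which its call begins. camera_info takes no time and is no camera call.
- ctrl.hand_in(): hands the job in, once; it reports no verdict.
Trained networks look in the newest picture that a camera, given by its name, has taken for a name from the list of things; names that differ only in an ending like _2 or _b are one class to them, and where a whole thing is asked for, a point or a joint stands for the part that bears it (a point fixed in the world has none). Each returns a list of dicts, best first, with "p" (0 to 1); they miss things now and then, are a little off and sometimes report something else, mostly with a low value. They report only what shows in the picture. A call takes as long as a camera call.
- ctrl.search_frame(camera, query): "at" ([column, row] in pixels, amid what is visible of it).
- ctrl.silhouettes(camera, query): "mask" (400x640 bool, what is visible of it) and "at" ([column, row] in pixels, amid what is visible of it).
The state is a dict: "time_s": time; "q": joint angles; "dq": joint speeds; "joint_efforts": joint torques, N m; "eef_pos": TCP position; "eef_rot": TCP orientation; "wrist_force": force on the tool from outside, world axes, zero at the start; "torque": the same for the moment, N m; "opening": opening from 0.0 (shut) to 1.0 (fully open).
Only numpy, scipy, OpenCV 4.12 (cv2) and the standard library are available. Lean on these libraries where they do the work, as an engineer would, in place of code of your own. Each camera call takes 0.05 s, during which the arm holds its last target.

### The job

Take the leaded glass panel with the wooden carrying handle out of the dowel rack and hang it by its two hooks over the middle of the easel's steel rail, its glass on your side, and let go of it. Then grip the free end of the rail that sticks out past the easel's left side, lean the easel board back until its pointer lines up with the brass index on the quadrant, and finish while still holding it there so that I can inspect the seams; do not let the board drop, shift the index or disturb the other things on the bench.

Things in the scene. Friction and masses are not known exactly. Their poses are not given: they have to be found in the camera images.
- easel: Fixed plywood easel base 130 x 223 x 18 mm. Origin: on the bench below the middle of the hinge; x points back (where the board leans to), y left along the hinge, z up. It reaches 95 mm before and 35 mm behind the hinge, 118 mm right, 105 mm left; hinge cheeks 92 mm high. At the right, y = -109 mm, is the quadrant: a flat arc of 137 mm radius round the hinge, a tick every 5 degrees.
- hinge_mid (a point): Middle of the board's hinge axis, 50 mm above the bench; the axis runs along the easel's y.
- easel_board (a joint): Angle of the easel board: 0 upright, growing as it leans back, away from the robot; -0.12 leaning slightly to the robot on its park pins (it starts and rests there), 1.2 fallen on its back pins. The hinge turns freely (0.05 N m): past upright the board falls back unless held. Board, stiles and rail weigh 0.8 kg; swinging it with the panel on takes under 10 N at the rail.
- rail_mid (a point): Middle of the board's rail: round steel bar, 12 mm thick, 200 mm from the hinge and parallel to it, between two wooden stiles (16 x 16 mm, 144 mm apart inside) that end 17 mm above its axis; the plywood ends 55 mm below its axis. The axes turn with the board: z from hinge to rail, y left along the rail, x out of the board's back.
- rail_end (a point): Grip point on the rail's free left end: the bare 12 mm round bar runs on 75 mm past the left stile's outer face to a 20 mm ball. The point is on its axis, 40 mm outside the stile, 128 mm left of rail_mid, 200 mm from the hinge. Same axes as rail_mid. The bar can turn in closed fingers.
- pointer_tip (a point): Tip of the small steel pointer on the board's right stile, 151 mm from the hinge axis; it sweeps along just outside the quadrant's rim.
- index (a joint): Angle at which the brass index is clamped on the quadrant, on the same scale as the board's angle (equal values = pointer and index tip to tip). It is tight and must stay where it is.
- index_tip (a point): Tip of the brass index, a 14 x 18 x 24 mm block with a round thumbscrew astride the quadrant's rim, 150 mm from the hinge axis; in another position at every start.
- panel: Leaded panel with hooks and wooden handle, 0.3-0.6 kg, upright in the rack. Frame 110 wide (y) x 120 high (z) x 9 mm (x). Origin: middle of its lower edge; z up, x to its back. Two 6 mm rods at y = +-40 mm rise from the frame and bend over to the back as hooks, open below, 20 mm wide inside, centred 13 mm behind the glass; tails flare out and end 133 mm above the lower edge.
- panel_handle (a point): Centre of the panel's wooden handle, a bar 12 mm thick (x), 98 mm long (y) and 16 mm high, 210 mm above the panel's lower edge and 13 mm behind the glass plane.
- hook_l (a point): Where the rail's axis lies when the left hook (y = +40 mm on the panel) sits on the 12 mm rail: 169 mm above the panel's lower edge, 41 mm below the handle's centre.
- hook_r (a point): The same point of the right hook (y = -40 mm).
- glass_rack: Fixed wooden rack, base 128 (x) x 92 (y) x 18 mm, with two rows of 8 mm dowels standing up to 95 mm above the bench. Panels stand on the base between dowel pairs with about 1.5 mm play each side, 40 mm in front of or behind the middle. Origin: middle of the underside. A small glass blank stands in the middle.
- small_panel: Smaller leaded panel without hooks or handle, 90 x 88 x 9 mm, in the other place of the rack: stays there. Origin: middle of its lower edge.
- loupe: Black eye loupe, 38 mm across, 34 mm high; bystander. Origin: middle of its underside.
- rosin_jar: Round amber puck of rosin, 51 mm across, 26 mm high; bystander. Origin: middle of its underside.
- shot_glass: Small empty glass, 48 mm across, 45 mm high; bystander. Origin: middle of its underside.
- solder_spool: Spool of solder, 65 x 54 x 44 mm; bystander. Origin: near the middle of its underside.

How it is judged:
On the way:
1. the panel hangs by both hooks on the middle of the rail, let go (x of hook_l in the frame of rail_mid between -0.01 and 0.01 m and z of hook_l in the frame of rail_mid between -0.01 and 0.01 m and y of hook_l in the frame of rail_mid between 0.01 and 0.07 m and x of hook_r in the frame of rail_mid between -0.01 and 0.01 m and z of hook_r in the frame of rail_mid between -0.01 and 0.01 m and y of hook_r in the frame of rail_mid between -0.07 and -0.01 m and contact force between panel and easel_board above 1 N and contact force between each of the arm, the fingers and panel below 0.3 N), for 0.3 s.
At the end, for the whole second after the job is handed in: The panel hangs by both hooks on the rail (within 10 mm of its seat, 30 mm of the middle), untouched by the robot; the board stands still with its pointer within 0.06 rad (3.4 degrees) of the index, held up by the fingers (more than 1 N) (all of step 1 and angle between the z axis of rail_mid and the z axis of index_tip, either way round below 0.06 rad and velocity of joint easel_board between -0.05 and 0.05 rad/s and contact force between the fingers and easel_board above 1 N); the arm keeps its last pose, push and grip.
It fails at once if the board drops to its back stops (value of joint easel_board above 1.12 rad).
It fails at once if the index is shifted (distance of index_tip from where it was at the start of the episode above 0.006 m).
It fails at once if another thing (small panel, loupe, rosin puck, shot glass or solder spool) is moved by more than 25 mm (distance of any of small_panel, loupe, rosin_jar, shot_glass, solder_spool from where it was at the start of the episode above 0.025 m).
It also fails if it takes over 58 s, if anything falls off the work surface, if the arm or the gripper's body presses on something with over 40 N, if the wrist force passes 120 N, or if a joint passes its speed limit or range.

## Working session

There is one attempt and no reset: what is moved stays moved. The work goes in short steps, Python scripts to look and compute and a tool call to move; the robot and the scene stay as the last step left them, time stands still between calls to the robot, and variables do not carry over. Pictures are saved under pics/ and viewed, and the job is handed in when it is done.

Besides the shell and the picture viewer there is one more tool, called after ">>>" as a command line: name --argument value ..., lists and objects as JSON in quotes. apply_moves: Moves the arm, as the interface text tells. Its arguments: {"type":"object","properties":{"deltas":{"type":"array","items":{"type":"object","properties":{"delta_pos":{"type":"array","items":{"type":"number"}},"roll":{"type":"number"}}}},"hand":{"type":"number"}},"required":["deltas"]}

```bash
ls; mkdir -p pics; python3 - <<'E'
from bench import ctrl
import numpy as np, cv2
o=ctrl.get_obs(); print({k:np.round(v,4) for k,v in o.items()}); print(ctrl.grip_point_offset)
for n in ["scene","top"]:
    p,d=ctrl.camera(n); cv2.imwrite(f"pics/{n}0.png",p[:,:,::-1]); np.savez(f"{n}0.npz",p=p,d=d)
    print(n,ctrl.camera_info(n))
E
```

```text
pics
{'time_s': np.float64(0.0), 'q': array([ 1.0997,  0.1815,  1.608 ,  0.    ,  1.3538, -0.2063]), 'dq': array([-0.001 , -0.0007, -0.0002, -0.0009, -0.0002, -0.0014]), 'joint_efforts': array([-1.60000e-03, -4.44869e+01, -3.51333e+01, -4.00000e-04,
        9.10000e-03,  0.00000e+00]), 'eef_pos': array([0.1502, 0.5544, 0.2067]), 'eef_rot': array([ 0.7007,  0.0928,  0.7011, -0.0939]), 'wrist_force': array([ 0.0854,  1.2491, -0.822 ]), 'torque': array([ 0.0514, -0.0055,  0.0222]), 'opening': np.float64(0.9981)}
0.0187
scene {'vfov': 43.43730119613828, 'cx': 305.9501981571468, 'cy': 195.66493455322703, 'world_to_cam': array([[ 0.77161398, -0.63608706, -0.00226254, -0.46631146],
       [ 0.49807855,  0.60198089,  0.6241288 , -0.34678285],
       [-0.39563825, -0.48271343,  0.78131819, -1.33918799],
       [ 0.        ,  0.        ,  0.        ,  1.        ]])}
top {'vfov': 50.235799761722106, 'cx': 322.10222508829133, 'cy': 199.5504943999152, 'world_to_cam': array([[ 0.17842576, -0.98393573,  0.00589241, -0.15026708],
       [ 0.96173112,  0.17565848,  0.21027924, -0.55737464],
       [-0.20793631, -0.03185232,  0.97762361, -1.22599757],
       [ 0.        ,  0.        ,  0.        ,  1.        ]])}
```

View pics/scene0.png

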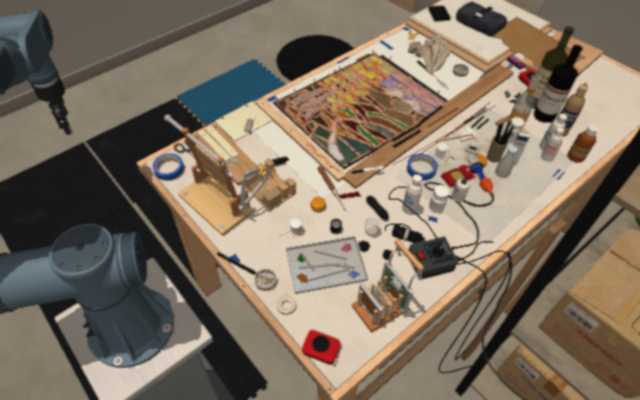

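View pics/top0.png

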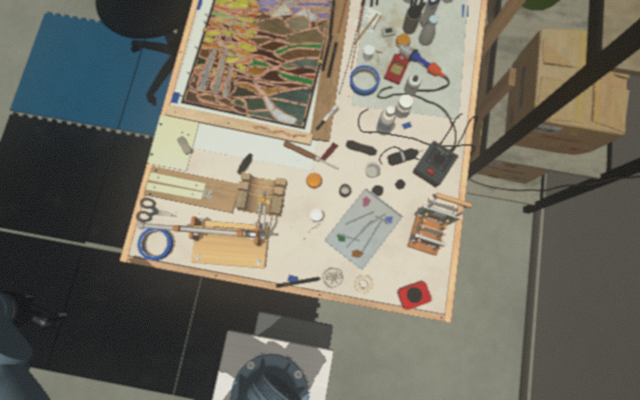

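```bash
cat > h.py <<'E'
import numpy as np, cv2
from bench import ctrl
H,W=400,640
def info(n):
    i=ctrl.camera_info(n); f=H/2/np.tan(np.radians(i["vfov"])/2); return f,i["cx"],i["cy"],np.array(i["world_to_cam"])
def cloud(n,d):
    f,cx,cy,T=info(n); v,u=np.mgrid[0:H,0:W]
    # pixel (col,row)
    X=np.stack([(u-cx)/f*d,-(v-cy)/f*d,-d],-1)
    Ti=np.linalg.inv(T); P=X@Ti[:3,:3].T+Ti[:3,3]; P[d==0]=np.nan; return P
def proj(n,P):
    f,cx,cy,T=info(n); P=np.atleast_2d(P); C=P@T[:3,:3].T+T[:3,3]
    return np.stack([cx+f*C[:,0]/-C[:,2], cy-f*C[:,1]/-C[:,2]],-1)
def crop(img,u0,u1,v0,v1,s,fn):
    c=cv2.resize(img[v0:v1,u0:u1],None,fx=s,fy=s,interpolation=cv2.INTER_CUBIC); cv2.imwrite(fn,c[:,:,::-1])
E
python3 - <<'E'
from h import *
for n,(a,b) in dict(scene=((150,310,110,260),(340,470,240,340)),top=((130,300,160,280),(390,480,180,260))).items():
    z=np.load(n+"0.npz"); p,d=z["p"],z["d"]; P=cloud(n,d)
    crop(p,*a,5 if n=='scene' else 4.5,f"pics/{n}_easel.png"); crop(p,*b,6,f"pics/{n}_rack.png")
    # bench flatness
    m=(abs(P[...,2])<0.02)
    print(n,np.nanmedian(P[...,2][m]), m.sum())
    for u,v in ([(300,330),(330,300),(420,300),(270,240),(220,230),(140,160)] if n=='scene' else [(300,270),(390,270),(300,200),(330,150),(440,280),(180,255)]):
        print((u,v),P[v,u].round(4))
    for q in ["easel","rail_end","rail_mid","pointer_tip","index_tip","panel","panel_handle","glass_rack","small_panel","loupe","rosin_jar","shot_glass","solder_spool"]:
        r=ctrl.search_frame(n,q)
        print(n,q,[(np.round(x["at"],1).tolist(),round(x["p"],2),P[int(round(x["at"][1])),int(round(x["at"][0]))].round(3).tolist()) for x in r[:2]])
E
```

```text
scene 0.000753842925913073 90977
(300, 330) [ 0.3398 -0.296  -0.0008]
(330, 300) [ 0.4603 -0.2794 -0.0051]
(420, 300) [ 0.6508 -0.4387 -0.0023]
(270, 240) [ 0.4503 -0.0168 -0.0012]
(220, 230) [0.3495 0.0974 0.0172]
(140, 160) [ 0.3058  0.5326 -0.0061]
scene easel [([217.9, 189.4], 0.73, [0.434, 0.238, 0.014]), ([314.7, 204.3], 0.59, [0.631, -0.013, 0.023])]
scene rail_end [([206.8, 160.6], 0.57, [0.41, 0.218, 0.18]), ([397.9, 280.6], 0.32, [0.586, -0.394, 0.118])]
scene rail_mid [([209.6, 162.8], 0.93, [0.411, 0.202, 0.185])]
scene pointer_tip [([206.8, 160.9], 0.61, [0.41, 0.218, 0.18]), ([265.0, 171.2], 0.53, [0.531, 0.1, 0.152])]
scene index_tip []
scene panel [([400.0, 278.9], 0.61, [0.583, -0.4, 0.138])]
scene panel_handle [([399.2, 283.4], 0.78, [0.583, -0.4, 0.118])]
scene glass_rack [([205.1, 159.4], 0.68, [0.408, 0.224, 0.185]), ([381.6, 306.1], 0.65, [0.515, -0.411, 0.094])]
scene small_panel [([370.8, 301.8], 0.91, [0.505, -0.383, 0.085]), ([211.7, 160.7], 0.54, [0.418, 0.201, 0.189])]
scene loupe [([332.2, 225.7], 0.75, [0.612, -0.113, 0.031]), ([399.7, 280.1], 0.37, [0.5
[... 780 characters left out ...]
229.3], 0.78, [0.405, 0.232, 0.251]), ([373.4, 170.8], 0.29, [0.708, -0.189, 0.006])]
top index_tip []
top panel [([440.3, 211.7], 0.97, [0.584, -0.385, 0.132])]
top panel_handle [([443.1, 212.5], 0.89, [0.585, -0.392, 0.137])]
top glass_rack [([428.0, 232.7], 0.76, [0.539, -0.385, 0.019])]
top small_panel [([428.7, 237.7], 0.72, [0.51, -0.369, 0.106]), ([200.7, 229.3], 0.29, [0.405, 0.232, 0.251])]
top loupe [([347.6, 191.7], 0.66, [0.621, -0.122, 0.025])]
top rosin_jar [([315.1, 180.3], 0.75, [0.64, -0.014, 0.027])]
top shot_glass [([372.4, 170.7], 0.56, [0.706, -0.186, 0.009])]
top solder_spool [([314.7, 212.3], 0.64, [0.537, -0.033, 0.04]), ([437.9, 210.9], 0.53, [0.585, -0.378, 0.136])]
```

View pics/scene_easel.png

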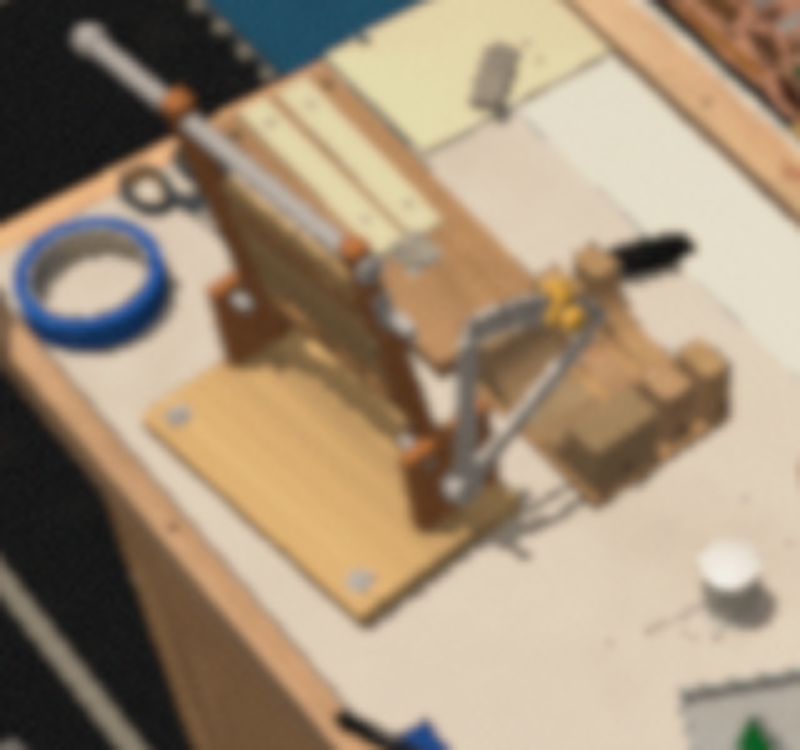

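View pics/scene_rack.png

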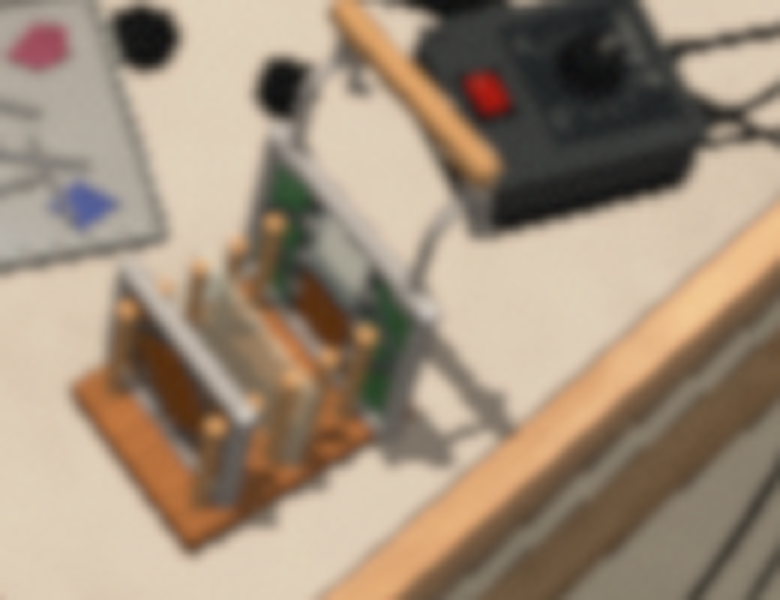

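View pics/top_easel.png

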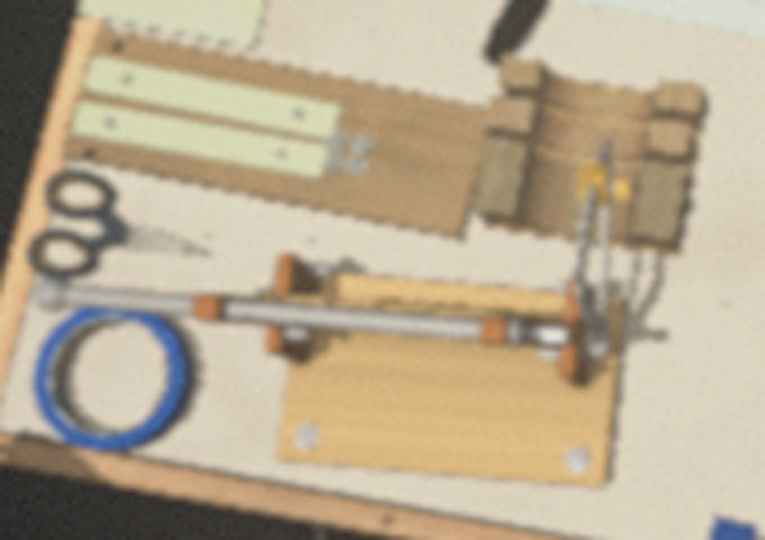

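View pics/top_rack.png

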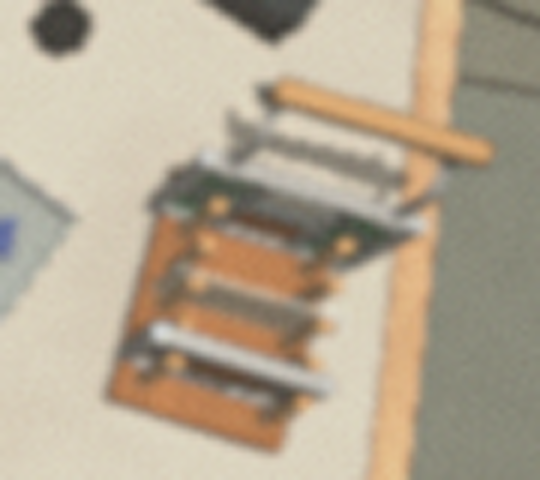

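```bash
python3 - <<'E'
from h import *
from scipy.spatial.transform import Rotation as R
o=ctrl.get_obs(); q=o["eef_rot"]; print(R.from_quat(np.r_[q[1:],q[0]]).as_matrix().round(3))
for n in ["scene","top"]:
    z=np.load(n+"0.npz"); P=cloud(n,z["d"]); col=z["p"]
    X,Y,Z=P[...,0],P[...,1],P[...,2]
    # rail: z>0.2 near easel
    m=(Z>0.225)&(X>0.3)&(X<0.5)&(Y>0.05)&(Y<0.5)
    Q=P[m]; c=np.median(Q,0); 
    # robust line fit
    for _ in range(5):
        u,s,vt=np.linalg.svd(Q-Q.mean(0),full_matrices=False); dvec=vt[0]*np.sign(vt[0][1]); r=Q-Q.mean(0); perp=r-np.outer(r@dvec,dvec); e=np.linalg.norm(perp,axis=1); Q2=Q[e<0.012]
        if len(Q2)==len(Q): break
        Q=Q2
    t=(Q-Q.mean(0))@dvec
    print(n,"rail pts",len(Q),"mean",Q.mean(0).round(4),"dir",dvec.round(4),"yaw",np.degrees(np.arctan2(-dvec[0],dvec[1])).round(2),"ends",(Q.mean(0)+t.min()*dvec).round(4),(Q.mean(0)+t.max()*dvec).round(4),"std",e.std().round(4))
    m=(Z>0.205)&(X>0.5)&(X<0.75)&(Y>-0.55)&(Y<-0.25)
    Q=P[m]
    for _ in range(5):
        u,s,vt=np.linalg.svd(Q-Q.mean(0),full_matrices=False); dvec=vt[0]*np.sign(vt[0][1]); r=Q-Q.mean(0); perp=r-np.outer(r@dvec,dvec); e=np.linalg.norm(perp,axis=1); Q2=Q[e<0.015]
        if len(Q2)==len(Q): break
        Q=Q2
    t=(Q-Q.mean(0))@dvec
    print(n,"handle pts",len(Q),"mean",Q.mean(0).round(4),"dir",dvec.round(4),"yaw",np.degrees(np.arctan2(-dvec[0],dvec[1])).round(2),"ends",(Q.mean(0)+t.min()*dvec).round(4),(Q.mean(0)+t.max()*dvec).round(4), "zmax",Q[:,2].max().round(4))
    # base top
    m=(Z>0.010)&(Z<0.026)&(X>0.25)&(X<0.5)&(Y>0.05)&(Y<0.36)&(col[...,0].astype(int)-col[...,2]>60)
    Q=P[m][:,:2].astype(np.float32); print(n,"base",len(Q),cv2.minAreaRect(Q), np.median(Z[m]))
    m=(Z>0.010)&(Z<0.026)&(X>0.4)&(X<0.65)&(Y>-0.5)&(Y<-0.3)
    Q=P[m][:,:2].astype(np.float32); print(n,"rack",len(Q),cv2.minAreaRect(Q), np.median(Z[m]))
E
```

```text
[[-0.     0.262  0.965]
 [-0.     0.965 -0.262]
 [-1.    -0.     0.   ]]
scene rail pts 342 mean [0.3992 0.2486 0.2523] dir [-9.920e-02  9.951e-01 -2.000e-04] yaw 5.69 ends [0.4123 0.1167 0.2523] [0.3851 0.39   0.2523] std 0.0025
scene handle pts 243 mean [ 0.5972 -0.3938  0.2321] dir [ 0.1326  0.9912 -0.0013] yaw -7.62 ends [ 0.5911 -0.4398  0.2322] [ 0.604  -0.3428  0.2321] zmax 0.2412
scene base 1753 ((0.4210575819015503, 0.21207568049430847), (0.17800918221473694, 0.23972740769386292), 6.029313564300537) 0.01646699620764691
scene rack 566 ((0.5330707430839539, -0.3787347078323364), (0.12173198908567429, 0.14066541194915771), 8.532034873962402) 0.017391723726530417
top rail pts 532 mean [0.4008 0.2552 0.2532] dir [-0.096   0.9954 -0.0047] yaw 5.51 ends [0.4138 0.1198 0.2539] [0.3879 0.389  0.2526] std 0.0028
top handle pts 201 mean [ 0.5989 -0.3903  0.2325] dir [0.1338 0.991  0.0048] yaw -7.69 ends [ 0.5923 -0.4398  0.2323] [ 0.6053 -0.3431  0.2327] zmax 0.2396
top base 2222 ((0.42086073756217957, 0.2072950005531311), (0.17152662575244904, 0.22202517092227936), 5.354542255401611) 0.016851856660065168
top rack 559 ((0.5471322536468506, -0.3639622628688812), (0.12989583611488342, 0.12421822547912598), 82.27613830566406) 0.01713765707342163
```

```bash
cat >> h.py <<'E'
def ray(n,u,v):
    f,cx,cy,T=info(n); Ti=np.linalg.inv(T); d=Ti[:3,:3]@np.array([(u-cx)/f,-(v-cy)/f,-1.0]); return Ti[:3,3],d
def hitz(n,u,v,z):
    c,d=ray(n,u,v); return c+d*(z-c[2])/d[2]
def hitplane(n,u,v,p,nrm):
    c,d=ray(n,u,v); return c+d*(((p-c)@nrm)/(d@nrm))
E
python3 - <<'E'
from h import *
yaw=np.radians(5.6); ex=np.array([np.cos(yaw),np.sin(yaw),0]); ey=np.array([-np.sin(yaw),np.cos(yaw),0])
for n,roi in dict(scene=(150,310,110,260),top=(130,300,160,280)).items():
    z=np.load(n+"0.npz"); P=cloud(n,z["d"]); p=z["p"]; hsv=cv2.cvtColor(p,cv2.COLOR_RGB2HSV)
    m=np.zeros((H,W),bool); u0,u1,v0,v1=roi; m[v0:v1,u0:u1]=1
    st=m&(hsv[...,0]<14)&(hsv[...,1]>130)&(hsv[...,2]>90)&(P[...,2]>0.21)
    k,l,s,c=cv2.connectedComponentsWithStats(st.astype(np.uint8))
    for i in range(1,k):
        if s[i,4]>4: print(n,"stile",s[i,4],c[i].round(1),hitz(n,*c[i],0.262).round(4),np.nanmedian(P[l==i],0).round(4))
    g=m&(hsv[...,0]>=15)&(hsv[...,0]<30)&(hsv[...,1]>150)&(hsv[...,2]>140)
    k,l,s,c=cv2.connectedComponentsWithStats(g.astype(np.uint8))
    for i in range(1,k):
        if s[i,4]>3: print(n,"gold",s[i,4],c[i].round(1),np.nanmedian(P[l==i],0).round(4))
E
```

```text
scene stile 24 [185.  130.2] [0.3952 0.2868 0.262 ] [0.3959 0.2876 0.2615]
scene stile 6 [188.2 139.5] [0.3828 0.2489 0.262 ] [0.3976 0.2851 0.225 ]
scene stile 15 [220.3 159.7] [0.4096 0.1272 0.262 ] [0.4093 0.1262 0.2611]
scene stile 5 [222.6 168.8] [0.3961 0.0955 0.262 ] [0.4099 0.1242 0.2274]
scene gold 43 [262.1 171. ] [0.5222 0.1038 0.1561]
top stile 14 [175.7 227.9] [0.3959 0.2908 0.262 ] [0.3958 0.2895 0.2639]
top stile 17 [239.4 233.1] [0.4116 0.1322 0.262 ] [0.4113 0.1325 0.264 ]
```

```bash
cat >> h.py <<'E'
def frame(x,y,yawdeg,z=0):
    a=np.radians(yawdeg); T=np.eye(4); T[:3,:3]=[[np.cos(a),-np.sin(a),0],[np.sin(a),np.cos(a),0],[0,0,1]]; T[:3,3]=[x,y,z]; return T
def tf(T,P): return np.atleast_2d(P)@T[:3,:3].T+T[:3,3]
E
cat > ov.py <<'E'
from h import *
E_=frame(0.429,0.2115,5.6); 
PH=np.array([0.6000,-0.3913]); 
Pn=frame(0,0,-7.65); Pn[:3,3]=[*(PH-0.013*Pn[:2,0]),0.018]
def rect(a,b): return a
def segs_easel(th=-0.12):
    s=[]
    b=[(-.095,-.118,.018),(-.095,.105,.018),(.035,.105,.018),(.035,-.118,.018)]
    s+= [(b[i],b[(i+1)%4]) for i in range(4)]
    r=lambda y,l,o=0:(l*np.sin(th)+o*np.cos(th),y,.05+l*np.cos(th)-o*np.sin(th))
    s.append((r(-.088,.2),r(.173,.2)))
    for y in (-.088,-.072,.072,.088): s.append((r(y,.217),r(y,0.0)))
    ar=[(.137*np.sin(t),-.109,.05+.137*np.cos(t)) for t in np.arange(0,1.3,.1)]
    s+=list(zip(ar[:-1],ar[1:]))
    return s
def segs_panel():
    s=[]; 
    for x in (-.0045,.0045):
        b=[(x,-.055,0),(x,.055,0),(x,.055,.12),(x,-.055,.12)]; s+=[(b[i],b[(i+1)%4]) for i in range(4)]
    for x in (.007,.019):
        for z in (.202,.218): s.append(((x,-.049,z),(x,.049,z)))
    return s
def draw(n,p,lst,roi,sc,fn):
    u0,u1,v0,v1=roi
    c=cv2.resize(p[v0:v1,u0:u1],None,fx=sc,fy=sc,interpolation=cv2.INTER_CUBIC)[:,:,::-1].copy()
    for T,ss,colr in lst:
        for a,b in ss:
            q=proj(n,tf(T,[a,b])); q=(q+0.5-[u0,v0])*sc-0.5
            cv2.line(c,tuple(int(round(t*16)) for t in q[0]),tuple(int(round(t*16)) for t in q[1]),colr,1,cv2.LINE_AA,4)
    cv2.imwrite(fn,c)
E
python3 - <<'E'
from ov import *
out=[]
for n,(a,b) in dict(scene=((150,310,110,260),(340,470,240,340)),top=((130,300,160,280),(390,480,180,260))).items():
    p=np.load(n+"0.npz")["p"]
    draw(n,p,[(E_,segs_easel(),(0,255,0))],a,2.5,f"pics/o1_{n}e.png"); draw(n,p,[(Pn,segs_panel(),(0,0,255))],b,4 if n=='top' else 3,f"pics/o1_{n}p.png")
ims=[cv2.imread(f"pics/o1_{x}.png") for x in ("scenee","scenep","tope","topp")]
w=800;can=np.zeros((600,800,3),np.uint8)
x=0
for i,im in enumerate(ims):
    xx,yy=[(0,0),(405,0),(0,300+76),(430,305)][i]
    h=min(im.shape[0],600-yy); ww=min(im.shape[1],800-xx)
    can[yy:yy+h,xx:xx+ww]=im[:h,:ww]
cv2.imwrite("pics/o1.png",can)
z=np.load("scene0.npz"); 
for n in ("scene","top"):
    P=cloud(n,np.load(n+"0.npz")["d"]); m=(P[...,2]>0.13)&(P[...,0]>0)&(P[...,0]<0.9)&(P[...,1]>-0.8)&(P[...,1]<0.6)
    Q=P[m]; 
    hh,ed=np.histogramdd(Q,bins=[np.arange(0,0.91,.1),np.arange(-.8,.61,.1),[.13,.2,.3,.5,1,2]])
    for i in np.argwhere(hh>5): print(n,[round(ed[k][i[k]],2) for k in range(3)],int(hh[tuple(i)]))
E
```

```text
scene [np.float64(0.0), np.float64(-0.1), np.float64(0.13)] 515
scene [np.float64(0.0), np.float64(-0.1), np.float64(0.2)] 517
scene [np.float64(0.0), np.float64(-0.1), np.float64(0.3)] 2538
scene [np.float64(0.0), np.float64(-0.0), np.float64(0.3)] 528
scene [np.float64(0.0), np.float64(0.1), np.float64(0.5)] 36
scene [np.float64(0.0), np.float64(0.2), np.float64(0.5)] 567
scene [np.float64(0.0), np.float64(0.3), np.float64(0.5)] 374
scene [np.float64(0.1), np.float64(-0.1), np.float64(0.2)] 20
scene [np.float64(0.1), np.float64(-0.1), np.float64(0.3)] 97
scene [np.float64(0.1), np.float64(0.3), np.float64(0.5)] 598
scene [np.float64(0.1), np.float64(0.4), np.float64(0.2)] 66
scene [np.float64(0.1), np.float64(0.4), np.float64(0.3)] 157
scene [np.float64(0.1), np.float64(0.4), np.float64(0.5)] 813
scene [np.float64(0.1), np.float64(0.5), np.float64(0.2)] 72
scene [np.float64(0.1), np.float64(0.5), np.float64(0.3)] 1192
scene [np.float64(0.1), np.float64(0.5), np.float64(0.5)] 677
scene [np.float64(0.2), np.float64(0.5), np.float64(0.5)] 176
scene [np.float64(0.3), np.float64(0.2), n
[... 2933 characters left out ...]
at64(-0.4), np.float64(0.2)] 48
top [np.float64(0.5), np.float64(-0.0), np.float64(0.13)] 22
top [np.float64(0.5), np.float64(0.1), np.float64(0.13)] 81
top [np.float64(0.6), np.float64(-0.5), np.float64(0.2)] 10
top [np.float64(0.6), np.float64(-0.4), np.float64(0.13)] 13
top [np.float64(0.6), np.float64(-0.4), np.float64(0.2)] 75
top [np.float64(0.8), np.float64(-0.7), np.float64(0.13)] 161
top [np.float64(0.8), np.float64(-0.7), np.float64(0.2)] 279
top [np.float64(0.8), np.float64(-0.7), np.float64(0.3)] 856
top [np.float64(0.8), np.float64(-0.7), np.float64(0.5)] 462
top [np.float64(0.8), np.float64(-0.3), np.float64(0.13)] 34
top [np.float64(0.8), np.float64(-0.2), np.float64(0.13)] 36
```

View pics/o1.png

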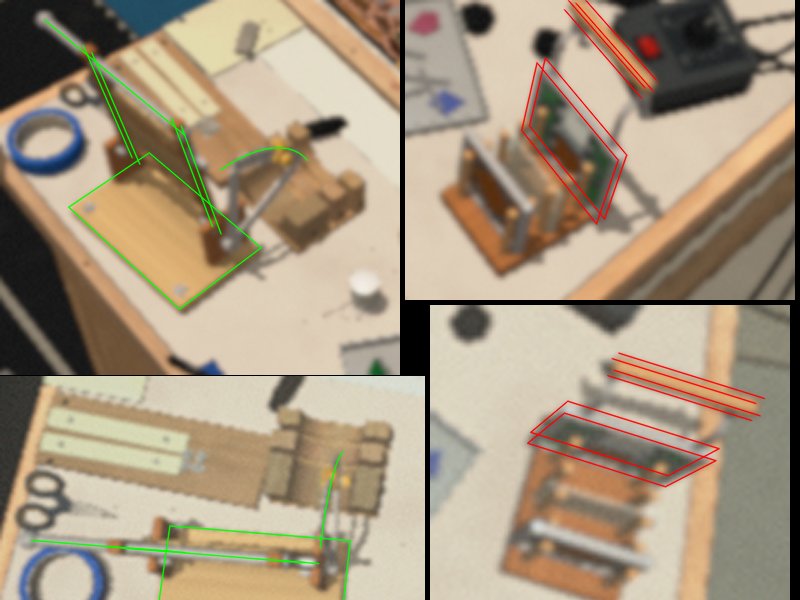

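>>> apply_moves --deltas '[{"delta_pos": [-2,0,0],"roll": 0},{"delta_pos": [-4,0,0],"roll": 0},{"delta_pos": [-6,-0.5,0.4],"roll": 0},{"delta_pos": [-7,-1.8,1.5],"roll": 1.4},{"delta_pos": [-7,-3.3,2.8],"roll": 2.8},{"delta_pos": [-7,-4.8,4.1],"roll": 4.2},{"delta_pos": [-7,-6.3,5.4],"roll": 5.6},{"delta_pos": [-7,-7.8,6.7],"roll": 7.0},{"delta_pos": [-7,-9.3,8.0],"roll": 8.4},{"delta_pos": [-7,-10.8,9.3],"roll": 9.8},{"delta_pos": [-7,-12.3,10.6],"roll": 11.2},{"delta_pos": [-7,-13.8,11.8],"roll": 12.6}]' --hand 1

```text
time_s: 2.6
eef_pos: [0.3453, 0.1429, 0.3829]
eef_rot: [0.495, 0.505, 0.495, -0.504]
wrist_force: [1.5, -0.3, -0.4]
opening: 1.002
```

>>> apply_moves --deltas '[{"delta_pos": [0,0.87,1.77],"roll": 0.2},{"delta_pos": [0,1.74,3.54],"roll": 0.4},{"delta_pos": [0,2.61,5.31],"roll": 0.6},{"delta_pos": [0,3.48,7.08],"roll": 0.8},{"delta_pos": [0,4.35,8.85],"roll": 1.0},{"delta_pos": [0,5.22,10.62],"roll": 1.14},{"delta_pos": [0,6.09,12.39],"roll": 1.14},{"delta_pos": [0,6.96,14.16],"roll": 1.14},{"delta_pos": [0,7.83,15.93],"roll": 1.14},{"delta_pos": [0,8.7,17.7],"roll": 1.14},{"delta_pos": [0,9.57,19.47],"roll": 1.14},{"delta_pos": [0,10.5,21.3],"roll": 1.14}]'

```text
time_s: 3.8
eef_pos: [0.6002, -0.3919, 0.3824]
eef_rot: [0.466, 0.532, 0.466, -0.532]
wrist_force: [0.9, 0.1, 0.9]
opening: 0.999
```

>>> apply_moves --deltas '[{"delta_pos": [1,0,0],"roll": 0},{"delta_pos": [2,0,0],"roll": 0},{"delta_pos": [2.5,0,0],"roll": 0},{"delta_pos": [2.5,0,0],"roll": 0},{"delta_pos": [2.5,0,0],"roll": 0}]'

```text
time_s: 4.3
eef_pos: [0.5998, -0.3898, 0.3214]
eef_rot: [0.466, 0.532, 0.465, -0.532]
wrist_force: [0.3, -0.6, 0.4]
opening: 0.998
```

```bash
python3 - <<'E'
from ov import *
for n,b in dict(scene=(340,470,200,340),top=(390,500,150,260)).items():
    p,d=ctrl.camera(n); np.savez(n+"1.npz",p=p,d=d)
    draw(n,p,[(Pn,segs_panel(),(0,0,255))],b,3,f"pics/s2_{n}.png")
a=cv2.imread("pics/s2_scene.png");b=cv2.imread("pics/s2_top.png"); c=np.zeros((max(a.shape[0],b.shape[0]),a.shape[1]+b.shape[1],3),np.uint8); c[:a.shape[0],:a.shape[1]]=a; c[:b.shape[0],a.shape[1]:]=b; cv2.imwrite("pics/s2.png",c); print(c.shape, ctrl.get_obs()["eef_pos"], ctrl.get_obs()["q"].round(3))
E
```

```text
(420, 720, 3) [ 0.60018935 -0.39012683  0.32276062] [-0.742  0.436  1.056 -0.     1.645 -0.609]
```

View pics/s2.png

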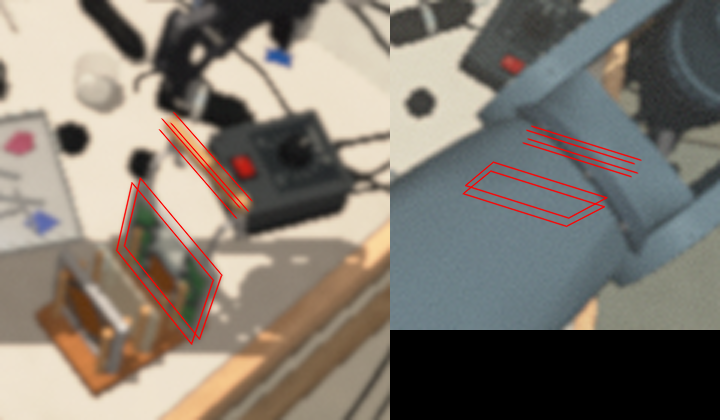

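>>> apply_moves --deltas '[{"delta_pos": [1,0,0],"roll": 0},{"delta_pos": [2,0,0],"roll": 0},{"delta_pos": [3,0,0],"roll": 0},{"delta_pos": [3.8,0,0],"roll": 0},{"delta_pos": [4.2,0,0],"roll": 0},{"delta_pos": [4.5,0,0],"roll": 0},{"delta_pos": [4.5,0,0],"roll": 0},{"delta_pos": [4.5,0,0],"roll": 0}]'

```text
time_s: 5.2
eef_pos: [0.6002, -0.3905, 0.2091]
eef_rot: [0.466, 0.532, 0.465, -0.532]
wrist_force: [-0.3, 0.3, 0.0]
opening: 1.001
```

>>> apply_moves --deltas '[{"delta_pos": [0,0,0],"roll": 0},{"delta_pos": [0,0,0],"roll": 0},{"delta_pos": [0,0,0],"roll": 0},{"delta_pos": [0,0,0],"roll": 0},{"delta_pos": [0,0,0],"roll": 0},{"delta_pos": [0,0,0],"roll": 0},{"delta_pos": [0,0,0],"roll": 0},{"delta_pos": [0,0,0],"roll": 0},{"delta_pos": [0,0,0],"roll": 0},{"delta_pos": [0,0,0],"roll": 0}]' --hand -1

```text
time_s: 6.2
eef_pos: [0.5998, -0.3901, 0.2079]
eef_rot: [0.466, 0.532, 0.466, -0.532]
wrist_force: [0.2, -1.1, 2.3]
opening: 0.11
```

>>> apply_moves --deltas '[{"delta_pos": [0,0,0],"roll": 0},{"delta_pos": [0,0,0],"roll": 0},{"delta_pos": [-0.2,0,0],"roll": 0},{"delta_pos": [-0.4,0,0],"roll": 0},{"delta_pos": [-0.6,0,0],"roll": 0},{"delta_pos": [-0.8,0,0],"roll": 0},{"delta_pos": [-0.8,0,0],"roll": 0}]'

```text
time_s: 6.9
eef_pos: [0.5999, -0.3903, 0.2287]
eef_rot: [0.466, 0.532, 0.465, -0.532]
wrist_force: [0.1, 1.0, -3.3]
opening: 0.107
```

>>> apply_moves --deltas '[{"delta_pos": [-1.2,0,0],"roll": 0},{"delta_pos": [-2.4,0,0],"roll": 0},{"delta_pos": [-3.6,0,0],"roll": 0},{"delta_pos": [-4.35,0,0],"roll": 0},{"delta_pos": [-4.35,-0.43,-0.66],"roll": 0},{"delta_pos": [-4.35,-1.16,-1.75],"roll": -0.1},{"delta_pos": [-4.35,-2.02,-3.06],"roll": -0.3},{"delta_pos": [-4.35,-2.89,-4.37],"roll": -0.5},{"delta_pos": [-4.35,-3.75,-5.69],"roll": -0.7},{"delta_pos": [-4.35,-4.62,-7.0],"roll": -0.9},{"delta_pos": [-4.35,-5.49,-8.31],"roll": -1.0},{"delta_pos": [-4.35,-6.35,-9.62],"roll": -1.2}]'

```text
time_s: 8.1
eef_pos: [0.4731, -0.1292, 0.3364]
eef_rot: [0.498, 0.502, 0.498, -0.502]
wrist_force: [1.1, 0.3, -3.2]
opening: 0.107
```

```bash
cat > plan.py <<'E'
import sys; from h import *
from scipy.spatial.transform import Rotation as R
def plan(tx,ty,tz,yaw):
    o=ctrl.get_obs(); q=o["eef_rot"]; M=R.from_quat(np.r_[q[1:],q[0]]).as_matrix(); d=M.T@(np.array([tx,ty,tz])-o["eef_pos"])/0.025
    cur=np.degrees(np.arctan2(M[1,1],M[0,1])); roll=-(yaw-cur)/6
    print("t",o["time_s"],"pos",o["eef_pos"].round(4),"yaw",cur.round(2),"delta units",d.round(2),"roll",round(roll,2),"F",np.round(o["wrist_force"],1),"open",round(float(o["opening"]),3),"q6",o["q"][5].round(2), "vmax",np.abs(o["dq"]).max().round(3))
if __name__=="__main__": plan(*map(float,sys.argv[1:5]))
E
python3 plan.py 0.315 0.200 0.3375 5.6
```

```text
t 8.1 pos [ 0.4731 -0.1292  0.3364] yaw -0.39 delta units [ -0.05  -6.41 -13.13] roll -1.0 F [ 1.1  0.3 -3.2] open 0.107 q6 -0.5 vmax 0.63
```

>>> apply_moves --deltas '[{"delta_pos": [0,-0.64,-1.31],"roll": -0.1},{"delta_pos": [0,-1.28,-2.63],"roll": -0.2},{"delta_pos": [0,-1.92,-3.94],"roll": -0.3},{"delta_pos": [0,-2.56,-5.25],"roll": -0.4},{"delta_pos": [0,-3.2,-6.57],"roll": -0.5},{"delta_pos": [0,-3.85,-7.88],"roll": -0.6},{"delta_pos": [0,-4.49,-9.19],"roll": -0.7},{"delta_pos": [0,-5.13,-10.5],"roll": -0.8},{"delta_pos": [0,-5.64,-11.55],"roll": -0.9},{"delta_pos": [0,-6.03,-12.34],"roll": -1.0},{"delta_pos": [0,-6.3,-12.87],"roll": -1.0},{"delta_pos": [0,-6.41,-13.13],"roll": -1.0}]'

```text
time_s: 9.3
eef_pos: [0.3154, 0.1998, 0.3366]
eef_rot: [0.524, 0.475, 0.524, -0.474]
wrist_force: [0.6, 0.1, -4.5]
opening: 0.112
```

>>> apply_moves --deltas '[{"delta_pos": [0,0,0],"roll": 0},{"delta_pos": [0,0,0],"roll": 0},{"delta_pos": [0,0,0],"roll": 0},{"delta_pos": [0,0,0],"roll": 0}]'

```text
time_s: 9.7
eef_pos: [0.3166, 0.1982, 0.3363]
eef_rot: [0.523, 0.475, 0.523, -0.475]
wrist_force: [0.7, -0.5, -4.2]
opening: 0.112
```

```bash
python3 plan.py 0.405 0.209 0.3375 5.6; python3 - <<'E'
from ov import *
for n,b in dict(scene=(150,310,90,260),top=(130,300,160,290)).items():
    p,d=ctrl.camera(n); np.savez(n+"2.npz",p=p,d=d); crop(p,*b,3.5 if n=='scene' else 4.2,f"pics/s3_{n}.png")
E
```

```text
t 9.7 pos [0.3166 0.1982 0.3363] yaw 5.51 delta units [-0.05  3.56 -0.09] roll -0.02 F [ 0.7 -0.5 -4.2] open 0.112 q6 0.14 vmax 0.002
```

View pics/s3_scene.png

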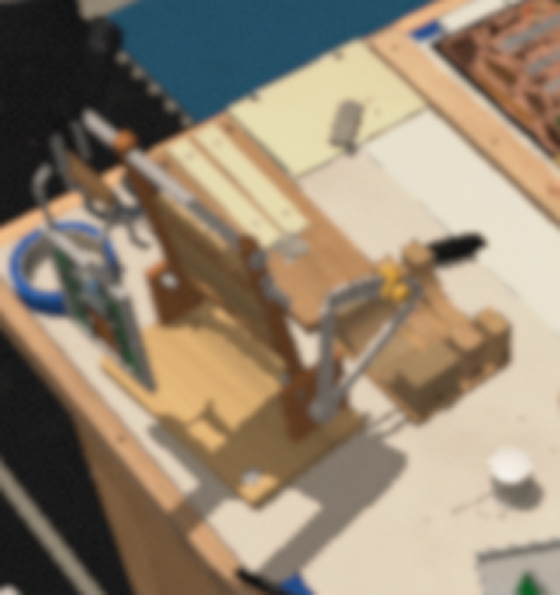

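View pics/s3_top.png

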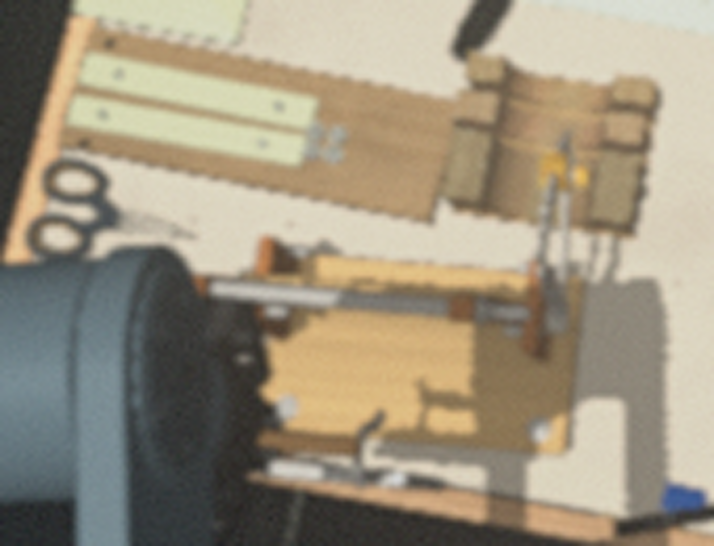

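```bash
cat >> ov.py <<'E'
def panel_from_handle(x,y,z,yaw,tilt=0.0):
    T=frame(0,0,yaw); h=np.array([x,y,z]); c,s=np.cos(tilt),np.sin(tilt)
    Ry=np.eye(4); Ry[:3,:3]=[[c,0,s],[0,1,0],[-s,0,c]]
    T=T@Ry; T[:3,3]=h-T[:3,:3]@np.array([.013,0,.210]); return T
def segs_panel2():
    s=segs_panel()
    for y in (-.04,.04):
        pts=[(0,y,.12),(0,y,.165)]+[(.013-.013*np.cos(t),y,.165+.013*np.sin(t)) for t in np.linspace(0,np.pi,8)]+[(.026,y,.15),(.030,y,.133)]
        s+=list(zip(pts[:-1],pts[1:]))
    return s
E
python3 - <<'E'
from ov import *
T=panel_from_handle(0.3166,0.1982,0.3363+0.0195,5.5)
for n,b in dict(scene=(150,310,90,260),top=(130,300,160,290)).items():
    p=np.load(n+"2.npz")["p"]; draw(n,p,[(T,segs_panel2(),(0,0,255)),(E_,segs_easel(),(0,255,0))],b,2.4,f"pics/s3o_{n}.png")
a=cv2.imread("pics/s3o_scene.png");b=cv2.imread("pics/s3o_top.png"); c=np.zeros((max(a.shape[0],b.shape[0]),a.shape[1]+b.shape[1],3),np.uint8); c[:a.shape[0],:a.shape[1]]=a; c[:b.shape[0],a.shape[1]:]=b; cv2.imwrite("pics/s3o.png",c)
E
```

```text
(no output)
```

View pics/s3o.png

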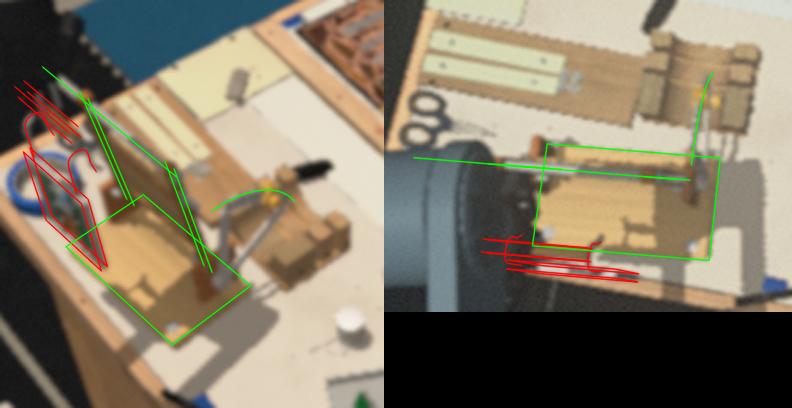

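```bash
python3 - <<'E'
from ov import *
T=panel_from_handle(0.3166,0.1982,0.3363+0.0195,5.5)
p=np.load("scene2.npz")["p"]; draw("scene",p,[(T,segs_panel2(),(0,0,255)),(E_,segs_easel(),(0,255,0))],(155,245,110,210),8,"pics/s3z.png")
p=cv2.imread("pics/s3z.png"); print(p.shape); cv2.imwrite("pics/s3z.png",cv2.resize(p,(540,600)))
E
```

```text
(800, 720, 3)
```

View pics/s3z.png

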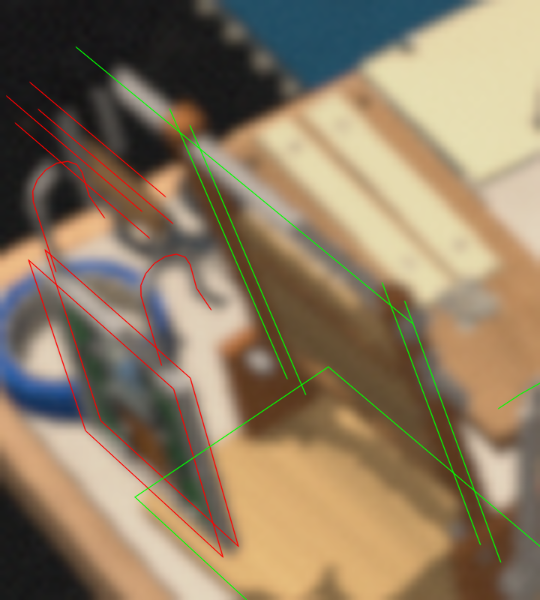

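```bash
python3 - <<'E'
from ov import *
p=np.load("scene0.npz")["p"]; draw("scene",p,[(E_,segs_easel(),(0,255,0))],(155,275,110,230),5,"pics/z0s.png")
p=np.load("top0.npz")["p"]; draw("top",p,[(E_,segs_easel(),(0,255,0))],(130,280,180,275),5.2,"pics/z0t.png")
print(proj("scene",tf(E_,[[-.0239,0.173,.2486],[-.095,-.118,.018],[-.095,.105,.018]])),proj("top",tf(E_,[[-.0239,0.173,.2486],[-.095,-.118,.018],[-.095,.105,.018]])))
E
```

```text
[[167.17324948 117.31683552]
 [221.31605439 233.14404365]
 [176.99730821 192.34880064]] [[141.78887477 225.18291159]
 [264.95859109 268.0338198 ]
 [191.3193858  261.90637709]]
```

View pics/z0s.png

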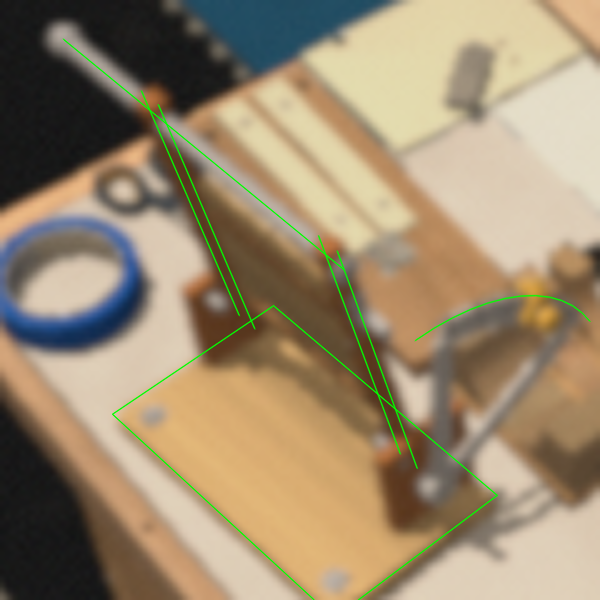

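View pics/z0t.png

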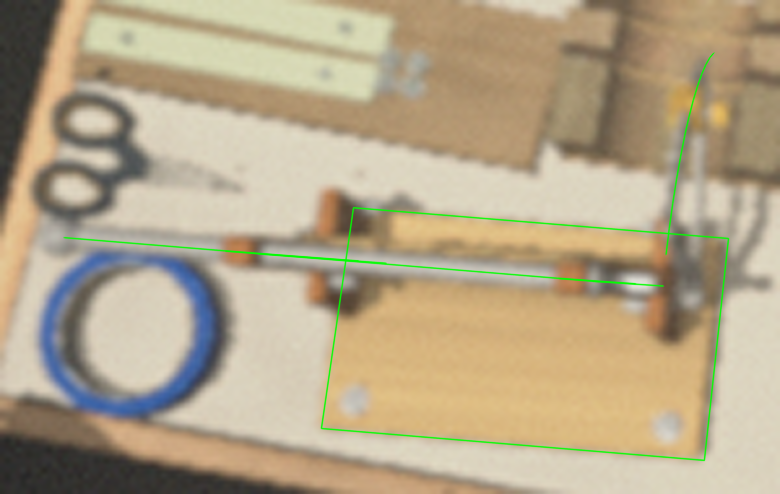

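```bash
python3 - <<'E'
from ov import *
from scipy.ndimage import map_coordinates
rm=lambda y:tf(E_,[[-.0239,y,.2486]])[0]
for n in ("scene","top"):
    z=np.load(n+"0.npz"); p=z["p"].astype(float); d=z["d"]; P=cloud(n,d)
    hsv=cv2.cvtColor(z["p"],cv2.COLOR_RGB2HSV).astype(float)
    for y in (0.14,0.12,0.10,0.05,0.02,-0.02,-0.05):
        a=proj(n,rm(y))[0]; b=proj(n,rm(y+0.01))[0]; t=(b-a)/np.linalg.norm(b-a); nr=np.array([t[1],-t[0]]); nr*= -np.sign(nr[1]) if abs(nr[1])>0.1 else 1
        s=np.arange(-6,6.5,1)
        L=np.linspace(-2,2,5)
        def prof(im): return np.mean([map_coordinates(im,[a[1]+s*nr[1]+l*t[1],a[0]+s*nr[0]+l*t[0]],order=1) for l in L],0)
        print(n,y,"up-normal",nr.round(2)); print("  V",prof(hsv[...,2]).round(0).astype(int),"S",prof(hsv[...,1]).round(0).astype(int)); print("  Z",(prof(np.nan_to_num(P[...,2]))*1000).round(0).astype(int))
E
```

```text
scene 0.14 up-normal [ 0.63 -0.77]
  V [ 24  25  30  55  98 142 166 159 122  70  36  26  27] S [10 16 11 21 28 29 28 28 28 27 17 17 20]
  Z [-852 -849 -846 -817 -123  250  251  234 -477 -849 -846 -847 -851]
scene 0.12 up-normal [ 0.63 -0.77]
  V [ 24  26  30  54  99 143 166 158 120  70  37  27  26] S [10 11  9 20 28 28 27 28 29 26 17 16 14]
  Z [-849 -847 -853 -838 -159  244  252  245 -372 -848 -849 -848 -848]
scene 0.1 up-normal [ 0.63 -0.77]
  V [ 24  24  29  51  89 132 161 167 147 111  75  48  31] S [  8   9  20  46  68  84  93  97 101 107 105  80  39]
  Z [-847 -853 -851 -842 -170  254  258  248  -84 -376 -505 -843 -853]
scene 0.05 up-normal [ 0.63 -0.77]
  V [ 87  88  90  97 121 154 176 179 170 163 166 174 178] S [145 162 151 106  54  33  30  36  59  93 115 119 114]
  Z [212 216 217 218 238 252 252 253 160  19  16  16  12]
scene 0.02 up-normal [ 0.63 -0.77]
  V [103 118 140 160 168 173 182 182 176 174 174 175 183] S [132 121 104  78  54  36  31  38  62  97 116 113  94]
  Z [191 193 193 109 160 250 252 253 149  15  16  17  17]
scene -0.02 up-normal [ 0.63 -0.77]
  V [112 132 161 
[... 1072 characters left out ...]
  19  32  71  97  99  95]
  Z [ 67  69  53  54 222 252 252 252 252 204 176  69  48]
top 0.02 up-normal [ 0.08 -1.  ]
  V [148 143 132 127 146 180 197 185 164 164 164 154 145] S [ 98  97  94  72  36  22  19  19  39  79 100 100  99]
  Z [ 19  17  17  19 215 251 253 252 251 203 192  47  19]
top -0.02 up-normal [ 0.08 -1.  ]
  V [206 202 195 186 178 187 197 185 168 172 175 181 206] S [106 106 105  90  53  25  18  20  44  83 101 104 106]
  Z [ 17  16  17  18 149 252 253 252 250 219 160  53  17]
top -0.05 up-normal [ 0.08 -1.  ]
  V [205 201 195 185 180 189 199 186 169 174 174 178 203] S [106 106 105  89  53  25  18  21  46  83 102 104 106]
  Z [ 18  17  17  17 154 252 252 253 252 218 161  53  18]
```

>>> apply_moves --deltas '[{"delta_pos": [0,0.4,0],"roll": 0},{"delta_pos": [0,1.0,0],"roll": 0},{"delta_pos": [0,1.7,0],"roll": 0},{"delta_pos": [0,2.4,0],"roll": 0},{"delta_pos": [0,3.0,-0.05],"roll": 0},{"delta_pos": [0,3.4,-0.1],"roll": 0},{"delta_pos": [0,3.56,-0.1],"roll": 0},{"delta_pos": [0,3.56,-0.1],"roll": 0},{"delta_pos": [0,3.56,-0.1],"roll": 0},{"delta_pos": [0,3.56,-0.1],"roll": 0}]'

```text
time_s: 10.8
eef_pos: [0.4042, 0.21, 0.3365]
eef_rot: [0.524, 0.475, 0.524, -0.475]
wrist_force: [0.6, -0.6, -3.4]
opening: 0.11
```

```bash
python3 plan.py 0.4052 0.2092 0.271 5.6; python3 - <<'E'
from ov import *
o=ctrl.get_obs(); x,y,z=o["eef_pos"]
T=panel_from_handle(x,y,z+0.0195,5.6)
for n,b in dict(scene=(150,310,70,260),top=(130,300,160,290)).items():
    p,d=ctrl.camera(n); np.savez(n+"3.npz",p=p,d=d); draw(n,p,[(T,segs_panel2(),(0,0,255))],(165,245,80,180) if n=='scene' else (150,260,180,270),6,f"pics/s4_{n}.png"); crop(p,*((165,245,80,180) if n=='scene' else (150,260,180,270)),6,f"pics/s4r_{n}.png")
E
```

```text
t 10.8 pos [0.4042 0.21   0.3365] yaw 5.6 delta units [2.62 0.04 0.03] roll 0.0 F [ 0.6 -0.6 -3.4] open 0.11 q6 0.12 vmax 0.003
```

View pics/s4_scene.png

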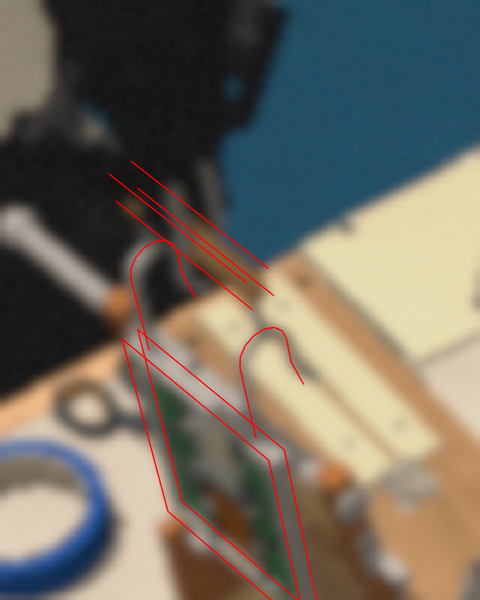

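View pics/s4r_scene.png

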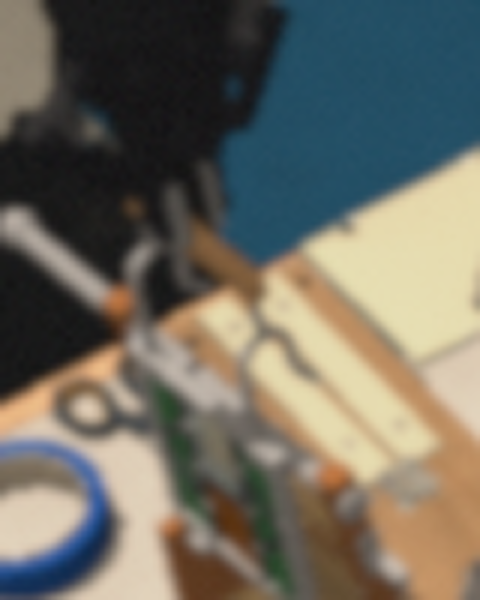

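View pics/s4_top.png

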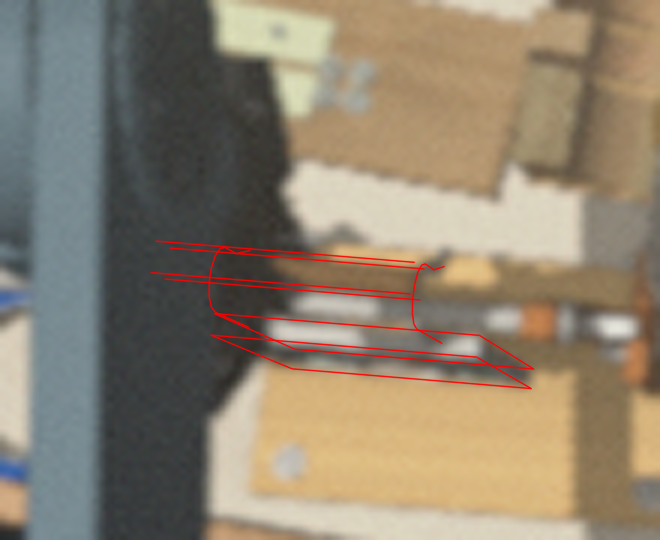

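>>> apply_moves --deltas '[{"delta_pos": [0.3,0.04,0],"roll": 0},{"delta_pos": [0.6,0.04,0],"roll": 0},{"delta_pos": [0.9,0.04,0],"roll": 0},{"delta_pos": [1.2,0.04,0],"roll": 0},{"delta_pos": [1.4,0.04,0],"roll": 0},{"delta_pos": [1.6,0.04,0],"roll": 0},{"delta_pos": [1.6,0.04,0],"roll": 0},{"delta_pos": [1.6,0.04,0],"roll": 0}]'

```text
time_s: 11.7
eef_pos: [0.4057, 0.2101, 0.2964]
eef_rot: [0.524, 0.475, 0.524, -0.475]
wrist_force: [0.2, -0.2, -2.7]
opening: 0.111
```

>>> apply_moves --deltas '[{"delta_pos": [0.2,0,0],"roll": 0},{"delta_pos": [0.4,0,0],"roll": 0},{"delta_pos": [0.6,0,0],"roll": 0},{"delta_pos": [0.7,0,0],"roll": 0},{"delta_pos": [0.8,0,0],"roll": 0},{"delta_pos": [0.8,0,0],"roll": 0},{"delta_pos": [0.8,0,0],"roll": 0}]'

```text
time_s: 12.4
eef_pos: [0.4056, 0.2101, 0.2764]
eef_rot: [0.524, 0.475, 0.524, -0.475]
wrist_force: [-0.4, 0.6, -4.5]
opening: 0.109
```

```bash
python3 plan.py 0.4052 0.2092 0.271 5.6; python3 - <<'E'
from ov import *
p,d=ctrl.camera("scene"); np.savez("scene4.npz",p=p,d=d); crop(p,165,255,90,190,6,"pics/s5.png")
E
```

```text
t 12.4 pos [0.4056 0.2101 0.2764] yaw 5.59 delta units [ 0.22 -0.02  0.03] roll -0.0 F [-0.4  0.6 -4.5] open 0.109 q6 0.12 vmax 0.004
```

View pics/s5.png

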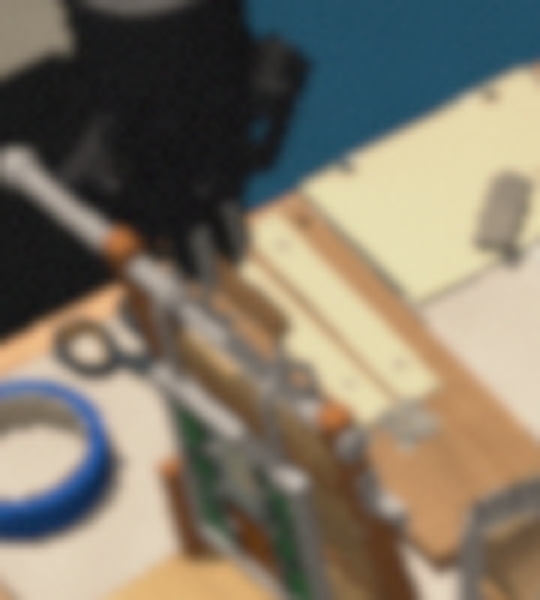

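>>> apply_moves --deltas '[{"delta_pos": [0.08,0,0],"roll": 0},{"delta_pos": [0.16,0,0],"roll": 0},{"delta_pos": [0.24,0,0],"roll": 0},{"delta_pos": [0.24,0,0],"roll": 0},{"delta_pos": [0.24,0,0],"roll": 0}]'

```text
time_s: 12.95
eef_pos: [0.4055, 0.21, 0.2703]
eef_rot: [0.524, 0.475, 0.524, -0.475]
wrist_force: [1.3, -0.1, -3.1]
opening: 0.111
```

>>> apply_moves --deltas '[{"delta_pos": [0.04,0,0],"roll": 0},{"delta_pos": [0.08,0,0],"roll": 0},{"delta_pos": [0.08,0,0],"roll": 0},{"delta_pos": [0.08,0,0],"roll": 0}]'

```text
time_s: 13.35
eef_pos: [0.4061, 0.2102, 0.2695]
eef_rot: [0.524, 0.476, 0.523, -0.474]
wrist_force: [-1.1, -1.5, 5.4]
opening: 0.111
```

>>> apply_moves --deltas '[{"delta_pos": [-0.04,0,0],"roll": 0},{"delta_pos": [-0.04,0,0],"roll": 0},{"delta_pos": [-0.04,0,0],"roll": 0},{"delta_pos": [-0.04,0,0],"roll": 0},{"delta_pos": [-0.04,0,0],"roll": 0},{"delta_pos": [-0.04,0,0],"roll": 0},{"delta_pos": [-0.04,0,0],"roll": 0},{"delta_pos": [-0.04,0,0],"roll": 0}]' --hand 1

```text
time_s: 14.15
eef_pos: [0.4056, 0.21, 0.2693]
eef_rot: [0.524, 0.475, 0.524, -0.475]
wrist_force: [0.2, 0.3, -0.8]
opening: 1.0
```

```bash
python3 plan.py 0.4052 0.2092 0.4 5.6; python3 - <<'E'
from ov import *
p,d=ctrl.camera("scene"); np.savez("scene5.npz",p=p,d=d); crop(p,165,255,90,190,6,"pics/s6.png")
E
```

```text
t 14.15 pos [0.4056 0.21   0.2693] yaw 5.59 delta units [-5.23 -0.02  0.03] roll -0.0 F [ 0.2  0.3 -0.8] open 1.0 q6 0.12 vmax 0.002
```

View pics/s6.png

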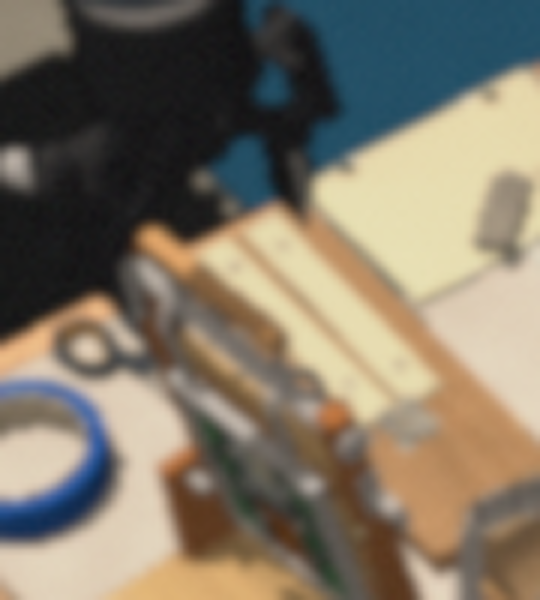

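>>> apply_moves --deltas '[{"delta_pos": [-0.5,0,0],"roll": 0},{"delta_pos": [-1.2,0,0],"roll": 0},{"delta_pos": [-2.2,0,0],"roll": 0},{"delta_pos": [-3.2,0,0],"roll": 0},{"delta_pos": [-4.2,0,0],"roll": 0},{"delta_pos": [-5.2,0,0],"roll": 0},{"delta_pos": [-5.2,0,0],"roll": 0}]'

```text
time_s: 14.9
eef_pos: [0.407, 0.2104, 0.4043]
eef_rot: [0.525, 0.477, 0.522, -0.473]
wrist_force: [0.3, -0.1, 1.0]
opening: 1.002
```

```bash
python3 - <<'E'
from ov import *
rm=tf(E_,[[-.0239,0,.2486]])[0]
o=ctrl.get_obs(); print(o["time_s"],o["eef_pos"].round(4))
T=panel_from_handle(rm[0],rm[1]+0.0,rm[2]+0.041,5.6)
for n,b in dict(scene=(160,260,105,205),top=(150,260,170,260)).items():
    p,d=ctrl.camera(n); np.savez(n+"6.npz",p=p,d=d); draw(n,p,[(T,segs_panel2(),(0,0,255)),(E_,segs_easel(),(0,255,0))],b,6,f"pics/s7_{n}.png"); crop(p,*b,6,f"pics/s7r_{n}.png")
    P=cloud(n,d); Q=P[(P[...,2]>0.275)&(P[...,2]<0.31)&(P[...,0]>0.36)&(P[...,0]<0.45)&(P[...,1]>0.1)&(P[...,1]<0.3)]
    print(n,len(Q),Q.mean(0).round(4),Q.min(0).round(3),Q.max(0).round(3))
E
```

```text
14.9 [0.407  0.2104 0.4043]
scene 153 [0.3991 0.2037 0.293 ] [0.389 0.158 0.281] [0.411 0.255 0.301]
top 202 [0.401  0.2062 0.2953] [0.391 0.16  0.287] [0.413 0.255 0.301]
```

View pics/s7r_scene.png

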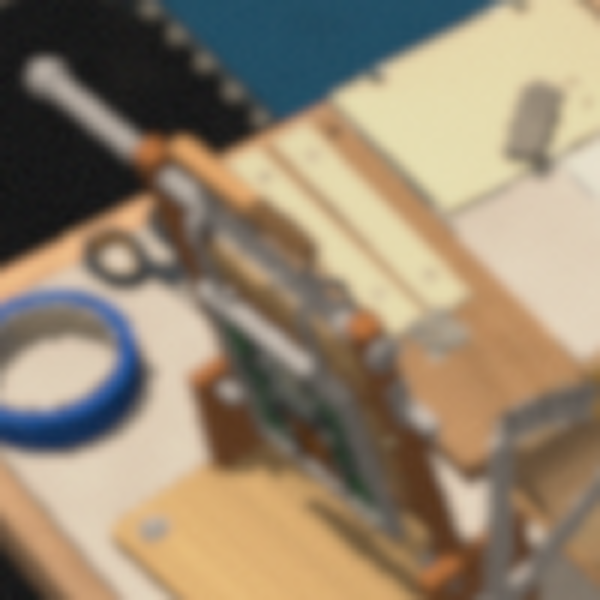

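View pics/s7_scene.png

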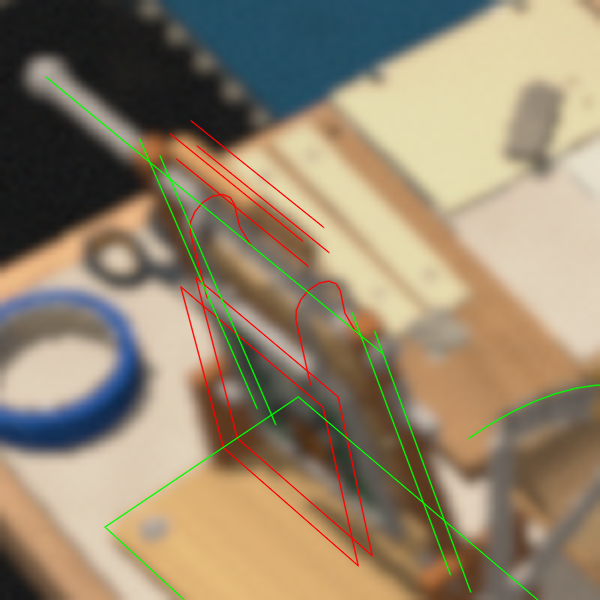

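View pics/s7r_top.png

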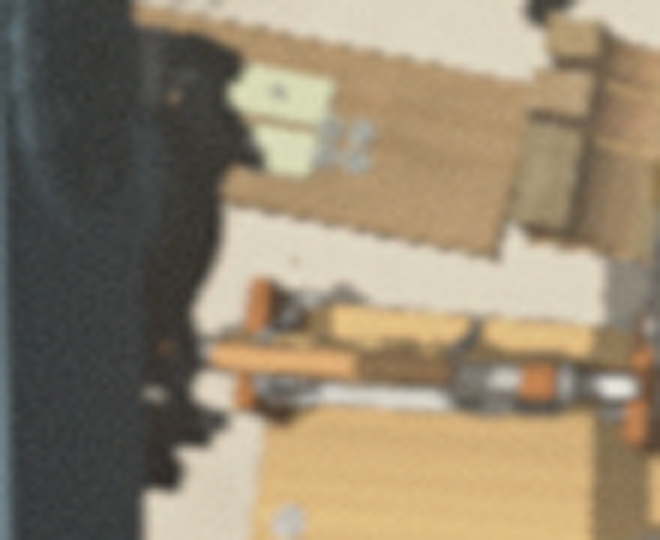

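```bash
python3 - <<'E'
from ov import *
hp=tf(E_,[[0,-.109,.05]])[0]; ex,ey=E_[:3,0],E_[:3,1]
def ang(n,u,v,yoff=0):
    X=hitplane(n,u,v,hp+ey*yoff,ey)-hp; return np.arctan2(X@ex,X[2]),np.hypot(X@ex,X[2])
for n in ("scene","top"):
    for k in ("0","6"):
        p=np.load(n+k+".npz")["p"]; hsv=cv2.cvtColor(p,cv2.COLOR_RGB2HSV)
        c=proj(n,tf(E_,[[.137*np.sin(.65),-.109,.05+.137*np.cos(.65)]]))[0]
        m=np.zeros((H,W),bool); m[int(c[1])-14:int(c[1])+15,int(c[0])-14:int(c[0])+15]=1
        for s in (130,150,170):
            g=m&(hsv[...,0]>=16)&(hsv[...,0]<32)&(hsv[...,1]>s)&(hsv[...,2]>130)
            vv,uu=np.nonzero(g); w=np.ones(len(uu)); u,v=uu.mean(),vv.mean()
            print(n,k,s,len(uu),(round(u,1),round(v,1)),[np.round(ang(n,u,v,yo),3) for yo in (-.012,0,.012)])
        A=[ang(n,a,b) for a,b in zip(uu,vv)]; print("   ang range",np.round(np.percentile([a[0] for a in A],[0,10,50,90,100]),3),"r",np.round(np.percentile([a[1] for a in A],[0,10,50,90,100]),3))
p=np.load("scene0.npz")["p"]; crop(p,225,275,155,205,12,"pics/ix_s.png")
p=np.load("top0.npz")["p"]; crop(p,235,285,180,230,12,"pics/ix_t.png")
a=cv2.imread("pics/ix_s.png");b=cv2.imread("pics/ix_t.png"); cv2.imwrite("pics/ix.png",cv2.resize(np.hstack([a,b]),(800,400)))
E
```

```text
scene 0 130 61 (np.float64(262.0), np.float64(170.6)) [array([0.617, 0.138]), array([0.75, 0.13]), array([0.895, 0.126])]
scene 0 150 43 (np.float64(262.1), np.float64(171.0)) [array([0.626, 0.136]), array([0.762, 0.129]), array([0.91 , 0.124])]
scene 0 170 8 (np.float64(263.1), np.float64(170.8)) [array([0.656, 0.137]), array([0.792, 0.13 ]), array([0.94 , 0.126])]
   ang range [0.668 0.68  0.797 0.921 0.939] r [0.121 0.122 0.13  0.14  0.143]
scene 6 130 25 (np.float64(261.8), np.float64(169.8)) [array([0.597, 0.141]), array([0.726, 0.133]), array([0.867, 0.128])]
scene 6 150 19 (np.float64(261.7), np.float64(170.3)) [array([0.602, 0.139]), array([0.733, 0.131]), array([0.877, 0.126])]
scene 6 170 5 (np.float64(262.6), np.float64(170.4)) [array([0.633, 0.138]), array([0.766, 0.131]), array([0.912, 0.127])]
   ang range [0.668 0.681 0.719 0.89  0.9  ] r [0.121 0.122 0.136 0.139 0.139]
top 0 130 29 (np.float64(262.8), np.float64(199.5)) [array([0.368, 0.196]), array([0.691, 0.135]), array([1.32 , 0.106])]
top 0 150 0 (np.float64(nan), np.float64(nan)) [array([nan, nan]), array([nan, nan]), array([nan, nan])]
top 0 170 0 (np.float64(nan), np.float64(nan)) [array([nan, nan]), array([nan, nan]), array([nan, nan])]<stdin>:12: RuntimeWarning: Mean of empty slice.
  ret = ret.dtype.type(ret / rcount)
Traceback (most recent call last):
IndexError: index -1 is out of bounds for axis 0 with size 0
```

```bash
python3 - <<'E'
from ov import *
p=np.load("scene0.npz")["p"]; crop(p,240,280,150,190,10,"pics/ix_s.png")
p=np.load("top0.npz")["p"]; crop(p,245,285,185,225,10,"pics/ix_t.png")
a=cv2.imread("pics/ix_s.png");b=cv2.imread("pics/ix_t.png"); cv2.imwrite("pics/ix.png",np.hstack([a,b]))
for n,r in dict(scene=(254,272,160,182),top=(254,276,192,208)).items():
    z=np.load(n+"0.npz"); P=cloud(n,z["d"]); hsv=cv2.cvtColor(z["p"],cv2.COLOR_RGB2HSV)
    print(n,"hue/sat"); 
    for v in range(r[2],r[3]): print(v,' '.join(f"{hsv[v,u,0]:2d}/{hsv[v,u,1]:3d}/{int(1000*P[v,u,2]):4d}" for u in range(r[0],r[1])))
E
```

```text
scene hue/sat
160 17/ 46/   3 18/ 45/   3 17/ 42/   0 17/ 42/   0 17/ 43/   0 17/ 43/   1 18/ 43/   0 17/ 43/  -3 17/ 43/  -4 17/ 48/  -3 17/ 56/  56 16/ 71/  60 16/ 92/  60 16/107/  60 16/111/  62 16/103/  58 15/ 88/  60 16/ 79/  16
161 16/ 52/   5 17/ 45/   5 18/ 42/   0 17/ 43/  -5 17/ 43/  -1 17/ 44/  -2 15/ 45/  -1 17/ 45/  -2 17/ 46/  -5 16/ 51/  -2 16/ 63/  62 16/ 90/  62 16/109/  63 16/117/  62 16/118/  63 16/116/  54 16/110/  62 15/111/  64
162 16/ 63/   2 16/ 51/   0 17/ 45/  -3 17/ 44/   2 17/ 45/  -1 15/ 51/   0 15/ 54/  56 16/ 54/  -6 16/ 52/   5 15/ 52/   1 16/ 64/  65 15/ 93/  56 16/116/  65 16/118/  57 16/118/  59 16/119/  58 16/118/  61 16/118/  64
163 15/ 81/  16 16/ 61/   0 16/ 50/  -5 16/ 49/  -1 15/ 54/   0 15/ 67/  62 15/ 78/  55 15/ 76/  53 16/ 67/   0 15/ 59/  -4 16/ 64/  48 16/ 93/  60 16/117/  64 16/119/  64 16/117/  60 16/118/  59 16/120/  62 16/120/  62
164 14/104/  13 15/ 80/  15 15/ 64/  -2 16/ 63/  58 15/ 75/  58 15/ 91/  56 15/104/  59 16/103/  54 15/ 91/  54 16/ 78/   4 16/ 76/  50 15/ 93/  51 15/116/  53 16/121/  58 16/119/  60 16/121/  62 16/119/  6
[... 7353 characters left out ...]
 67/ 153 18/ 75/ 146 19/ 75/ 145 19/ 77/  95 17/ 82/  11 18/ 93/  20 18/ 92/  17 17/ 95/  25 16/ 84/  29 19/ 74/  36 19/ 77/  59 20/ 77/  51 20/ 78/  59 21/ 75/  55
206 17/ 89/  12 18/ 87/  13 19/ 88/   9 21/ 81/   7 20/ 71/  14 19/ 52/  11 19/ 35/ 170 20/ 33/ 170 19/ 51/ 157 19/ 50/  13 18/ 38/  98 18/ 51/  95 16/ 80/  18 17/ 93/  19 17/ 90/  19 17/ 88/  20 18/ 83/  28 18/ 73/  36 20/ 75/  56 19/ 74/  54 20/ 74/  59 21/ 79/  57
207 16/ 90/  14 18/ 88/  17 19/ 84/  14 20/ 78/  12 20/ 68/  12 19/ 50/   8 18/ 33/ 172 22/ 35/ 166 19/ 47/ 151 20/ 41/  12 17/ 32/  94 17/ 47/  96 16/ 78/  16 16/ 89/  17 17/ 87/  19 17/ 86/  24 16/ 85/  36 18/ 77/  41 19/ 78/  56 21/ 80/  60 19/ 77/  57 19/ 77/  56
```

View pics/ix.png

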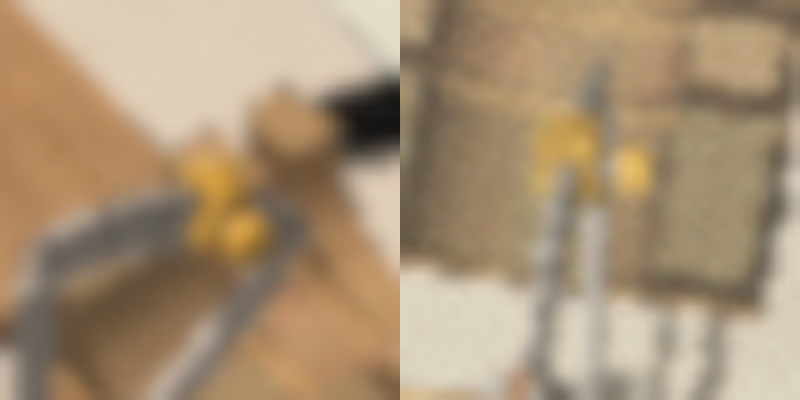

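```bash
cat > ix.py <<'E'
from ov import *
hp=tf(E_,[[0,0,.05]])[0]; ex,ey=E_[:3,0],E_[:3,1]
def tri(us,ut):
    A=np.zeros((3,3));b=np.zeros(3); L=[]
    for n,u in (("scene",us),("top",ut)):
        c,d=ray(n,*u); d=d/np.linalg.norm(d); M=np.eye(3)-np.outer(d,d); A+=M;b+=M@c; L.append((c,d))
    X=np.linalg.solve(A,b); r=[np.linalg.norm(np.cross(X-c,d)) for c,d in L]
    e=X-hp; return X.round(4),"easel",np.round([e@ex,e@ey,e[2]],4),"ang",np.round(np.arctan2(e@ex,e[2]),3),"r",np.round(np.hypot(e@ex,e[2]),4),"res",np.round(r,4)
if __name__=="__main__":
    print("screw",*tri((264.6,173.2),(268.2,201.4)))
    print("block",*tri((260.6,169.5),(261.8,200.0)))
    print("ball",*tri((167.2,117.2),(141.0,225)))
    for n in ("scene","top"):
        z=np.load(n+"0.npz"); P=cloud(n,z["d"]); hsv=cv2.cvtColor(z["p"],cv2.COLOR_RGB2HSV)
        m=np.zeros((H,W),bool); 
        if n=="scene": m[164:177,257:268]=1
        else: m[195:206,258:272]=1
        g=m&(hsv[...,0]>=17)&(hsv[...,1]>115)&(P[...,2]>0.13)
        Q=P[g]-hp; E=np.stack([Q@ex,Q@ey,Q[:,2]],1); a=np.arctan2(E[:,0],E[:,2])
        print(n,len(E),"y",np.percentile(E[:,1],[0,10,50,90,100]).round(4),"x",np.percentile(E[:,0],[0,10,50,90,100]).round(4),"z",np.percentile(E[:,2],[0,10,50,90,100]).round(4),"ang",np.percentile(a,[0,10,50,90,100]).round(3))
        s=E[:,1]<-.12; print("  screw pts",s.sum(),E[s].mean(0).round(4),np.round(np.arctan2(E[s][:,0].mean(),E[s][:,2].mean()),3)," block pts",E[~s].mean(0).round(4),np.round(np.arctan2(E[~s][:,0].mean(),E[~s][:,2].mean()),3))
E
python3 ix.py
```

```text
screw [0.5248 0.0957 0.1499] easel [ 0.0841 -0.1246  0.0999] ang 0.7 r 0.1305 res [0.0011 0.0011]
block [0.5248 0.1143 0.1504] easel [ 0.0859 -0.106   0.1004] ang 0.708 r 0.1321 res [0.0004 0.0004]
ball [0.389  0.384  0.2467] easel [-0.023   0.1756  0.1967] ang -0.116 r 0.1981 res [0.0005 0.0005]
scene 70 y [-0.1314 -0.1282 -0.1156 -0.1049 -0.098 ] x [0.0708 0.0763 0.0835 0.0907 0.0972] z [0.0908 0.0973 0.1063 0.114  0.1187] ang [0.608 0.627 0.663 0.717 0.819]
  screw pts 22 [ 0.0817 -0.1263  0.1022] 0.675  block pts [ 0.0841 -0.1106  0.1075] 0.664
top 48 y [-0.1279 -0.1246 -0.11   -0.0998 -0.0986] x [0.0747 0.0779 0.0845 0.0916 0.096 ] z [0.1002 0.1029 0.1093 0.1151 0.116 ] ang [0.617 0.637 0.655 0.692 0.75 ]
  screw pts 13 [ 0.0819 -0.1245  0.1072] 0.652  block pts [ 0.0858 -0.1062  0.1096] 0.664
```

```bash
python3 plan.py 0.3927 0.3366 0.35 5.6
```

```text
t 15.0 pos [0.4058 0.2101 0.4003] yaw 5.59 delta units [ 2.01 -0.03 -5.09] roll -0.0 F [ 0.  -0.3 -0.4] open 1.0 q6 0.12 vmax 0.043
```

>>> apply_moves --deltas '[{"delta_pos": [0,0,-0.8],"roll": 0},{"delta_pos": [0,0,-2.0],"roll": 0},{"delta_pos": [0,0,-3.4],"roll": 0},{"delta_pos": [0,0,-4.5],"roll": 0},{"delta_pos": [0.5,0,-5.1],"roll": 0},{"delta_pos": [1.3,0,-5.1],"roll": 0},{"delta_pos": [2.0,0,-5.1],"roll": 0},{"delta_pos": [2.0,0,-5.1],"roll": 0},{"delta_pos": [2.0,0,-5.1],"roll": 0}]'

```text
time_s: 15.9
eef_pos: [0.3928, 0.3364, 0.3485]
eef_rot: [0.523, 0.474, 0.524, -0.476]
wrist_force: [-0.1, 1.1, -0.2]
opening: 0.998
```

```bash
python3 plan.py 0.3927 0.3366 0.230 5.6; python3 - <<'E'
from ov import *
p,d=ctrl.camera("scene"); np.savez("scene7.npz",p=p,d=d); crop(p,140,260,60,180,5,"pics/s8.png")
p,d=ctrl.camera("top"); np.savez("top7.npz",p=p,d=d); crop(p,130,280,170,275,5,"pics/s8t.png")
E
```

```text
t 15.9 pos [0.3928 0.3364 0.3485] yaw 5.57 delta units [ 4.74  0.   -0.01] roll -0.01 F [-0.1  1.1 -0.2] open 0.998 q6 0.38 vmax 0.034
```

View pics/s8.png

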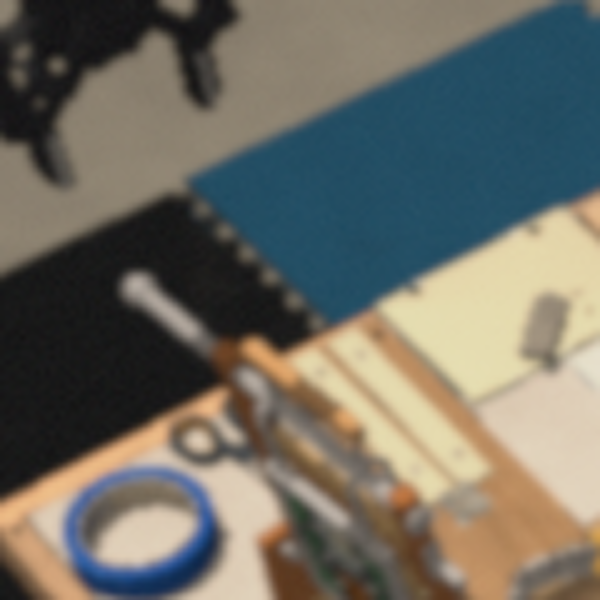

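View pics/s8t.png

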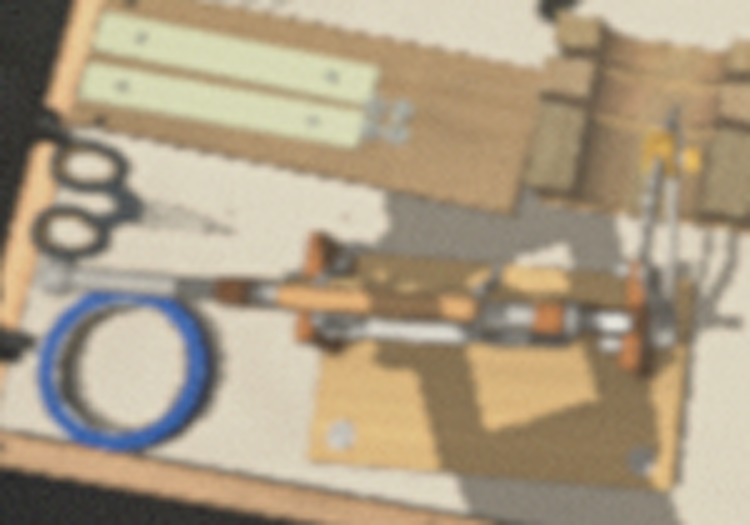

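>>> apply_moves --deltas '[{"delta_pos": [0.8,0,0],"roll": 0},{"delta_pos": [1.8,0,0],"roll": 0},{"delta_pos": [2.8,0,0],"roll": 0},{"delta_pos": [3.6,0,0],"roll": 0},{"delta_pos": [4.2,0,0],"roll": 0},{"delta_pos": [4.6,0,0],"roll": 0},{"delta_pos": [4.7,0,0],"roll": 0},{"delta_pos": [4.7,0,0],"roll": 0},{"delta_pos": [4.7,0,0],"roll": 0}]'

```text
time_s: 16.9
eef_pos: [0.3938, 0.3373, 0.233]
eef_rot: [0.524, 0.476, 0.524, -0.474]
wrist_force: [0.7, -0.0, 0.4]
opening: 0.996
```

```bash
python3 plan.py 0.3927 0.3366 0.230 5.6; python3 - <<'E'
from ov import *
p,d=ctrl.camera("scene"); np.savez("scene8.npz",p=p,d=d); crop(p,140,260,60,180,5,"pics/s9.png")
E
```

```text
t 16.9 pos [0.3938 0.3373 0.233 ] yaw 5.59 delta units [ 0.12 -0.05  0.02] roll -0.0 F [ 0.7 -0.   0.4] open 0.996 q6 0.38 vmax 0.003
```

View pics/s9.png

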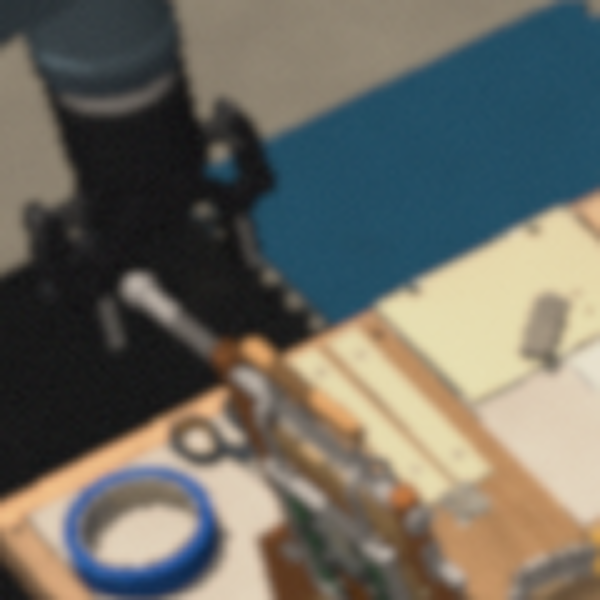

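>>> apply_moves --deltas '[{"delta_pos": [0.1,-0.03,0],"roll": 0},{"delta_pos": [0.1,-0.03,0],"roll": 0},{"delta_pos": [0.1,-0.03,0],"roll": 0},{"delta_pos": [0.1,-0.03,0],"roll": 0},{"delta_pos": [0.1,-0.03,0],"roll": 0},{"delta_pos": [0.1,-0.03,0],"roll": 0},{"delta_pos": [0.1,-0.03,0],"roll": 0},{"delta_pos": [0.1,-0.03,0],"roll": 0},{"delta_pos": [0.1,-0.03,0],"roll": 0},{"delta_pos": [0.1,-0.03,0],"roll": 0}]' --hand -1

```text
time_s: 17.95
eef_pos: [0.3939, 0.3373, 0.2308]
eef_rot: [0.524, 0.476, 0.523, -0.474]
wrist_force: [2.4, 0.9, 6.1]
opening: 0.001
```

```bash
python3 plan.py 0.3927 0.3366 0.230 5.6; python3 - <<'E'
from ov import *
p,d=ctrl.camera("scene"); np.savez("scene9.npz",p=p,d=d); crop(p,140,260,80,200,5,"pics/s10.png")
E
```

```text
t 17.95 pos [0.3939 0.3373 0.2308] yaw 5.58 delta units [ 0.03 -0.05  0.02] roll -0.0 F [2.4 0.9 6.1] open 0.001 q6 0.38 vmax 0.001
```

View pics/s10.png

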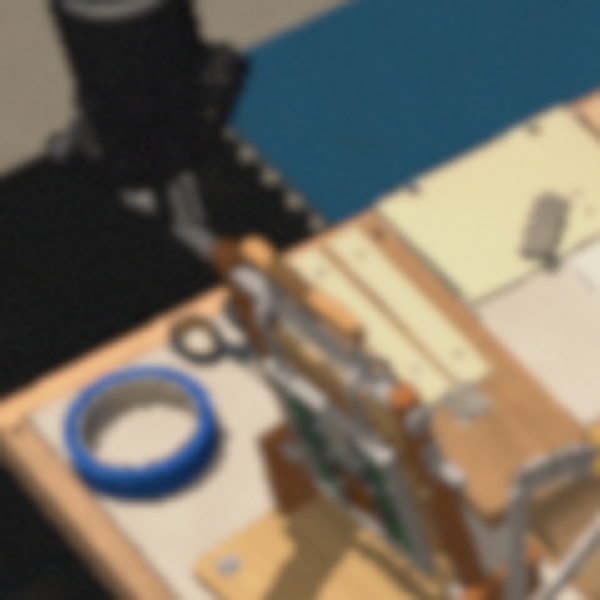

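```bash
python3 - <<'E'
from ov import *
p,d=ctrl.camera("top"); np.savez("top9.npz",p=p,d=d)
s=np.load("scene9.npz")
def mark(n,p,roi,sc,fn,pts):
    draw(n,p,[],roi,sc,fn); c=cv2.imread(fn)
    for q,col in pts:
        a=(proj(n,q)[0]+.5-[roi[0],roi[2]])*sc-.5; cv2.circle(c,tuple(int(t) for t in a),3,col,1)
    cv2.imwrite(fn,c)
o=ctrl.get_obs(); t=o["eef_pos"]
pts=[(t,(0,0,255)),(t+[0,0,.019],(0,255,255))]+[(tf(E_,[[-.0239,y,.2486]])[0],(0,255,0)) for y in (.09,.128,.163)]
mark("scene",s["p"],(155,215,90,150),10,"pics/s11.png",pts)
mark("top",p,(125,200,195,245),8,"pics/s11t.png",pts)
P=cloud("scene",s["d"]); 
for n,dd in (("scene",s["d"]),("top",d)):
    P=cloud(n,dd)
    e=(P-tf(E_,[[0,0,0]])[0])@np.stack([E_[:3,0],E_[:3,1],E_[:3,2]],1)
    m=(e[...,1]>.09)&(e[...,1]<.185)&(e[...,2]>.18)&(e[...,2]<.35)&(abs(e[...,0])<.09)
    q=e[m]; 
    for y0 in np.arange(.09,.185,.01):
        k=(q[:,1]>=y0)&(q[:,1]<y0+.01)
        if k.sum(): print(n,round(y0,3),k.sum(),"x",np.percentile(q[k,0],[5,50,95]).round(3),"z",np.percentile(q[k,2],[5,50,95]).round(3))
E
```

```text
scene 0.09 5 x [-0.029 -0.027 -0.025] z [0.247 0.254 0.26 ]
scene 0.1 30 x [-0.041 -0.03  -0.012] z [0.25  0.327 0.349]
scene 0.11 352 x [-0.075 -0.025  0.026] z [0.262 0.321 0.346]
scene 0.12 167 x [-0.077 -0.026  0.023] z [0.264 0.321 0.347]
scene 0.13 57 x [-0.084 -0.037  0.03 ] z [0.268 0.316 0.349]
scene 0.14 6 x [-0.067 -0.03   0.025] z [0.247 0.31  0.345]
scene 0.15 1 x [-0.03 -0.03 -0.03] z [0.25 0.25 0.25]
scene 0.16 8 x [-0.032 -0.029 -0.027] z [0.245 0.25  0.254]
scene 0.17 3 x [-0.033 -0.032 -0.032] z [0.243 0.247 0.251]
top 0.09 10 x [-0.028 -0.024 -0.021] z [0.249 0.254 0.256]
top 0.1 26 x [-0.038 -0.023 -0.016] z [0.249 0.253 0.348]
top 0.11 279 x [-0.076 -0.024  0.029] z [0.253 0.32  0.345]
top 0.12 130 x [-0.069 -0.024  0.034] z [0.265 0.323 0.347]
top 0.13 23 x [-0.054  0.03   0.036] z [0.308 0.345 0.349]
top 0.14 2 x [0.027 0.031 0.034] z [0.342 0.344 0.346]
```

View pics/s11.png

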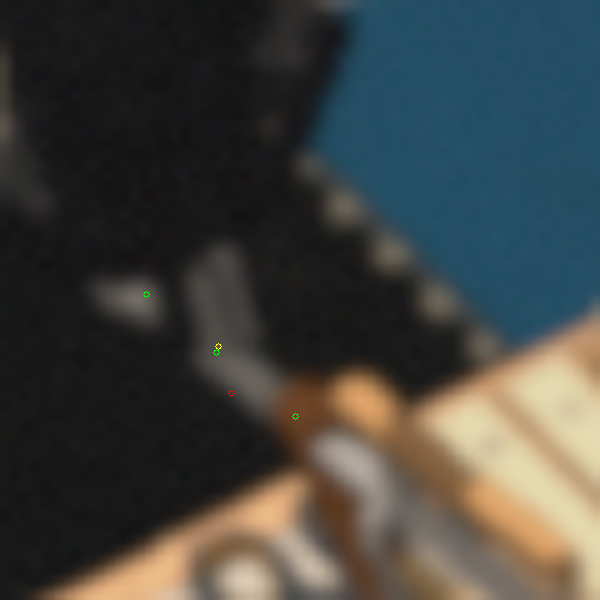

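View pics/s11t.png

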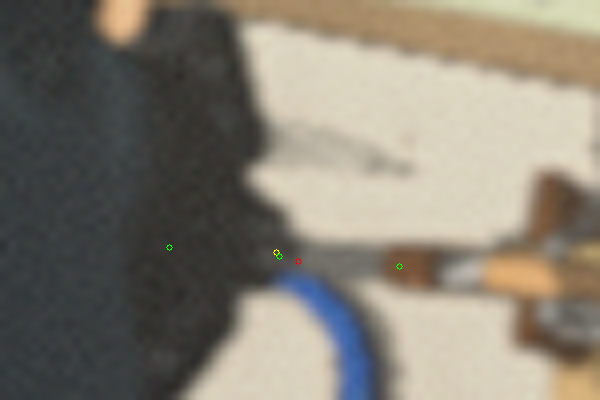

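```bash
python3 - <<'E'
from ov import *
s=np.load("scene9.npz"); P=cloud("scene",s["d"]); e=(P-tf(E_,[[0,0,0]])[0])@np.stack([E_[:3,0],E_[:3,1],E_[:3,2]],1)
print("scene9: x/y/z mm easel frame; expected bar pt at", proj("scene",tf(E_,[[-.0239,.128,.2486]])).round(1), "tcp",proj("scene",ctrl.get_obs()["eef_pos"]).round(1))
for v in range(112,136): print(v,' '.join("  --/ --/ --" if not (abs(e[v,u,0])<.15 and e[v,u,2]>.1) else f"{int(1000*e[v,u,0]):4d}/{int(1000*e[v,u,1]):3d}/{int(1000*e[v,u,2]):3d}" for u in range(170,186)))
print(np.round(s["p"][112:136,172:184].mean(-1)).astype(int))
E
```

```text
scene9: x/y/z mm easel frame; expected bar pt at [[176.2 124.8]] tcp [[177.7 128.9]]
112  -38/113/316  -34/116/311  -30/117/309  -28/115/308  -21/124/298  -22/115/304  -18/118/300  -17/114/302  -14/115/299   -9/119/294   --/ --/ --   --/ --/ --   --/ --/ --   --/ --/ --   --/ --/ --   --/ --/ --
113  -36/119/307  -36/112/312  -31/118/305  -27/120/300  -21/127/292  -23/117/300  -20/116/299  -19/112/300  -14/116/295   --/ --/ --   --/ --/ --   --/ --/ --   --/ --/ --   --/ --/ --   --/ --/ --   --/ --/ --
114  -39/115/308  -35/117/304  -33/115/304  -29/116/301  -26/117/298  -23/118/296  -20/118/293  -16/120/289  -13/119/288   --/ --/ --   --/ --/ --   --/ --/ --   --/ --/ --   --/ --/ --   --/ --/ --   --/ --/ --
115  -38/118/302  -36/117/301  -33/117/299  -32/113/301  -27/116/296  -21/123/288  -21/117/291  -18/117/289  -13/122/283  -11/119/283   --/ --/ --   --/ --/ --   --/ --/ --   --/ --/ --   --/ --/ --   --/ --/ --
116  -39/119/298  -38/115/300  -35/114/298  -32/115/296  -26/120/289  -24/119/288  -22/116/288  -19/117/286   --/ --/ --  -11/121/279   --/ --/ --   --/ --/ --   --/ -
[... 4309 characters left out ...]
29 46 66 72 67 66 63 51 34 30 27 28]
 [30 44 64 75 69 65 65 57 36 27 25 27]
 [31 40 60 72 71 64 65 59 42 26 26 25]
 [30 34 53 69 73 66 66 64 47 28 27 26]
 [28 31 48 66 75 69 67 65 53 36 26 23]
 [26 27 46 65 76 72 68 64 54 38 26 24]
 [23 29 45 66 78 77 70 63 53 35 28 25]
 [27 31 52 70 82 85 82 78 63 47 33 27]
 [24 31 47 68 81 91 95 92 84 68 49 35]
 [27 30 35 52 67 83 93 98 97 87 69 53]
 [24 25 28 34 47 65 81 94 99 95 83 70]
 [25 26 26 27 33 42 59 78 91 92 86 76]
 [23 26 24 27 26 29 41 57 73 80 78 74]
 [24 24 27 26 26 27 28 38 53 62 67 68]
 [24 26 22 23 24 23 25 25 34 42 51 57]
 [23 24 24 25 26 26 24 25 27 29 38 48]
 [25 23 23 26 24 25 26 20 26 29 30 39]
 [24 26 25 24 23 25 23 22 26 24 27 33]]
```

```bash
python3 - <<'E'
from ov import *
for f,tz in (("scene7",.3485),("scene8",.233),("scene9",.2308),("top9",.2308),("top7",.3485)):
    n=f[:-1]; s=np.load(f+".npz"); P=cloud(n,s["d"]); e=(P-tf(E_,[[0,0,0]])[0])@np.stack([E_[:3,0],E_[:3,1],E_[:3,2]],1)
    m=(e[...,1]>.10)&(e[...,1]<.15)&(abs(e[...,0]+.024)<.08)&(e[...,2]>.2)&(e[...,2]<.5)
    q=e[m]
    print(f,"TCP z",tz)
    for x0 in np.arange(-.09,.05,.01):
        k=(q[:,0]>=x0)&(q[:,0]<x0+.01)
        if k.sum(): print("  x",x0.round(3),k.sum(),"zmin",q[k,2].min().round(3),"z5",np.percentile(q[k,2],5).round(3),"zmax",q[k,2].max().round(3),"y",np.percentile(q[k,1],[5,95]).round(3))
E
```

```text
scene7 TCP z 0.3485
  x -0.09 96 zmin 0.394 z5 0.401 zmax 0.492 y [0.113 0.135]
  x -0.08 114 zmin 0.384 z5 0.393 zmax 0.487 y [0.113 0.136]
  x -0.07 126 zmin 0.392 z5 0.417 zmax 0.5 y [0.111 0.139]
  x -0.06 97 zmin 0.443 z5 0.445 zmax 0.499 y [0.11  0.141]
  x -0.05 52 zmin 0.445 z5 0.455 zmax 0.487 y [0.107 0.119]
  x -0.04 43 zmin 0.252 z5 0.444 zmax 0.484 y [0.107 0.119]
  x -0.03 91 zmin 0.245 z5 0.248 zmax 0.481 y [0.107 0.148]
  x -0.02 48 zmin 0.252 z5 0.445 zmax 0.481 y [0.107 0.12 ]
  x -0.01 37 zmin 0.441 z5 0.449 zmax 0.481 y [0.107 0.119]
  x -0.0 45 zmin 0.439 z5 0.447 zmax 0.487 y [0.11 0.12]
  x 0.01 88 zmin 0.386 z5 0.389 zmax 0.487 y [0.113 0.138]
  x 0.02 85 zmin 0.383 z5 0.395 zmax 0.489 y [0.113 0.13 ]
  x 0.03 116 zmin 0.397 z5 0.43 zmax 0.491 y [0.113 0.138]
  x 0.04 46 zmin 0.433 z5 0.435 zmax 0.488 y [0.113 0.13 ]
scene8 TCP z 0.233
  x -0.09 72 zmin 0.289 z5 0.301 zmax 0.376 y [0.113 0.137]
  x -0.08 100 zmin 0.268 z5 0.277 zmax 0.372 y [0.114 0.135]
  x -0.07 213 zmin 0.272 z5 0.309 zmax 0.485 y [0.114 0.139]
  x -0.06 291 zmin 0.325 z5 0.334 zmax 0.497 y
[... 2340 characters left out ...]
07 89 zmin 0.389 z5 0.401 zmax 0.485 y [0.111 0.135]
  x -0.06 70 zmin 0.445 z5 0.446 zmax 0.49 y [0.111 0.126]
  x -0.05 31 zmin 0.452 z5 0.456 zmax 0.475 y [0.109 0.117]
  x -0.04 7 zmin 0.447 z5 0.453 zmax 0.474 y [0.107 0.115]
  x -0.03 75 zmin 0.246 z5 0.247 zmax 0.446 y [0.104 0.147]
  x -0.02 21 zmin 0.246 z5 0.246 zmax 0.466 y [0.104 0.146]
  x -0.01 8 zmin 0.456 z5 0.457 zmax 0.473 y [0.108 0.111]
  x -0.0 26 zmin 0.444 z5 0.448 zmax 0.469 y [0.11  0.114]
  x 0.01 76 zmin 0.39 z5 0.394 zmax 0.491 y [0.111 0.13 ]
  x 0.02 118 zmin 0.39 z5 0.4 zmax 0.489 y [0.115 0.135]
  x 0.03 142 zmin 0.4 z5 0.431 zmax 0.492 y [0.115 0.137]
  x 0.04 65 zmin 0.432 z5 0.436 zmax 0.492 y [0.115 0.135]
```

>>> apply_moves --deltas '[{"delta_pos": [-0.2,0,0],"roll": 0},{"delta_pos": [-0.4,0,0],"roll": 0},{"delta_pos": [-0.4,0,0],"roll": 0},{"delta_pos": [-0.4,0,0],"roll": 0},{"delta_pos": [-0.4,0,0],"roll": 0},{"delta_pos": [-0.4,0,0],"roll": 0},{"delta_pos": [-0.4,0,0],"roll": 0},{"delta_pos": [-0.4,0,0],"roll": 0}]' --hand 1

```text
time_s: 18.85
eef_pos: [0.3924, 0.3368, 0.2392]
eef_rot: [0.524, 0.475, 0.524, -0.475]
wrist_force: [-0.4, -0.3, 0.9]
opening: 1.002
```

```bash
python3 plan.py 0.3927 0.3366 0.206 5.6; python3 - <<'E'
from ov import *
for n in ("scene","top"):
    p,d=ctrl.camera(n); np.savez(n+"10.npz",p=p,d=d)
    P=cloud(n,d); e=(P-tf(E_,[[0,0,0]])[0])@np.stack([E_[:3,0],E_[:3,1],E_[:3,2]],1)
    m=(e[...,1]>.09)&(e[...,1]<.17)&(abs(e[...,0]+.024)<.01)&(e[...,2]>.2)&(e[...,2]<.265); print(n,"bar",m.sum(),np.median(e[m],0).round(4))
crop(np.load("scene10.npz")["p"],150,290,90,210,5,"pics/s12.png")
E
```

```text
t 18.85 pos [0.3924 0.3368 0.2392] yaw 5.59 delta units [1.33 0.01 0.01] roll -0.0 F [-0.4 -0.3  0.9] open 1.002 q6 0.38 vmax 0.002
scene bar 84 [-0.0267  0.1387  0.2521]
top bar 109 [-0.0238  0.1224  0.2524]
```

View pics/s12.png

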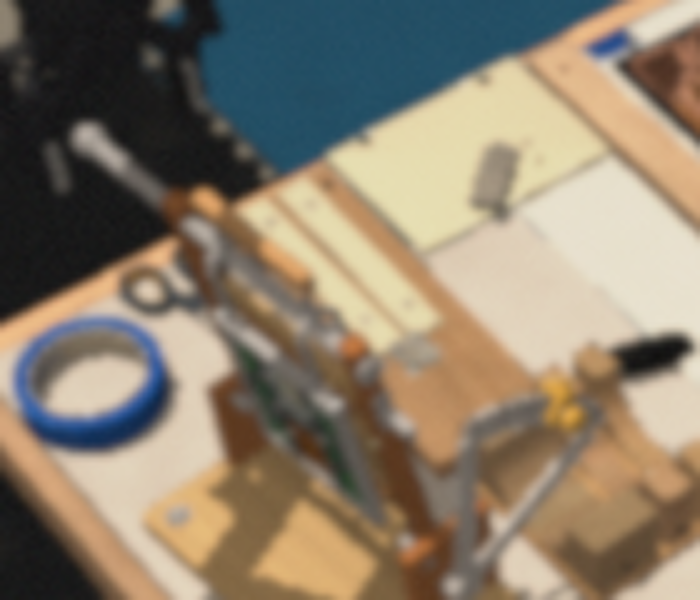

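>>> apply_moves --deltas '[{"delta_pos": [0.4,0,0],"roll": 0},{"delta_pos": [0.8,0,0],"roll": 0},{"delta_pos": [1.1,0,0],"roll": 0},{"delta_pos": [1.3,0,0],"roll": 0},{"delta_pos": [1.3,0,0],"roll": 0},{"delta_pos": [1.3,0,0],"roll": 0}]'

```text
time_s: 19.55
eef_pos: [0.3924, 0.3369, 0.2068]
eef_rot: [0.524, 0.475, 0.524, -0.475]
wrist_force: [0.5, -1.4, -0.2]
opening: 1.001
```

>>> apply_moves --deltas '[{"delta_pos": [0,0,0],"roll": 0},{"delta_pos": [0,0,0],"roll": 0},{"delta_pos": [0,0,0],"roll": 0},{"delta_pos": [0,0,0],"roll": 0},{"delta_pos": [0,0,0],"roll": 0},{"delta_pos": [0,0,0],"roll": 0},{"delta_pos": [0,0,0],"roll": 0},{"delta_pos": [0,0,0],"roll": 0},{"delta_pos": [0,0,0],"roll": 0},{"delta_pos": [0,0,0],"roll": 0}]' --hand -1

```text
time_s: 20.55
eef_pos: [0.3941, 0.3371, 0.2073]
eef_rot: [0.524, 0.476, 0.523, -0.474]
wrist_force: [6.3, 0.7, -2.2]
opening: 0.116
```

```bash
python3 plan.py 0.3927 0.3366 0.206 5.6; python3 - <<'E'
from ov import *
p,d=ctrl.camera("scene"); np.savez("scene11.npz",p=p,d=d); crop(p,155,215,90,150,9,"pics/s13.png")
E
```

```text
t 20.55 pos [0.3941 0.3371 0.2073] yaw 5.56 delta units [ 0.05 -0.06  0.01] roll -0.01 F [ 6.3  0.7 -2.2] open 0.116 q6 0.38 vmax 0.002
```

View pics/s13.png

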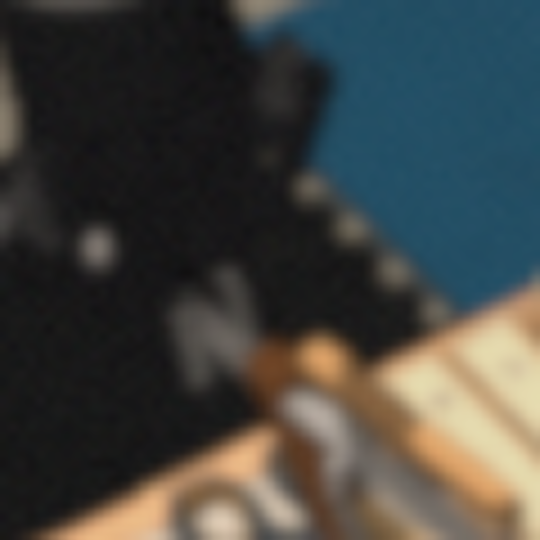

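```bash
cat > arc.py <<'E'
import numpy as np, sys
a,b,n=map(float,sys.argv[1:4]); off=float(sys.argv[4]) if len(sys.argv)>4 else 0
n=int(n)
for i in range(1,n+1):
    s=i/n; t=a+(b-a)*s
    print(f"th {t:.3f} x(down) {8*(np.cos(a)-np.cos(t)):.3f} y {8*(np.sin(t)-np.sin(a))+off*min(1,i/4):.3f}")
E
python3 arc.py -0.12 0.18 12 0.06
```

```text
th -0.095 x(down) -0.021 y 0.214
th -0.070 x(down) -0.038 y 0.428
th -0.045 x(down) -0.049 y 0.643
th -0.020 x(down) -0.056 y 0.858
th 0.005 x(down) -0.057 y 1.058
th 0.030 x(down) -0.054 y 1.258
th 0.055 x(down) -0.045 y 1.457
th 0.080 x(down) -0.032 y 1.657
th 0.105 x(down) -0.013 y 1.856
th 0.130 x(down) 0.010 y 2.055
th 0.155 x(down) 0.038 y 2.253
th 0.180 x(down) 0.072 y 2.450
```

>>> apply_moves --deltas '[{"delta_pos": [-0.02,0.21,0],"roll": 0},{"delta_pos": [-0.04,0.43,0],"roll": 0},{"delta_pos": [-0.05,0.64,0],"roll": 0},{"delta_pos": [-0.055,0.86,0],"roll": 0},{"delta_pos": [-0.055,1.06,0],"roll": 0},{"delta_pos": [-0.055,1.26,0],"roll": 0},{"delta_pos": [-0.045,1.46,0],"roll": 0},{"delta_pos": [-0.03,1.66,0],"roll": 0},{"delta_pos": [-0.015,1.86,0],"roll": 0},{"delta_pos": [0.01,2.05,0],"roll": 0},{"delta_pos": [0.04,2.25,0],"roll": 0},{"delta_pos": [0.07,2.45,0],"roll": 0}]'

```text
time_s: 21.8
eef_pos: [0.4539, 0.343, 0.2048]
eef_rot: [0.524, 0.475, 0.524, -0.475]
wrist_force: [-0.8, 1.2, 1.0]
opening: 0.115
```

```bash
python3 plan.py 0.4540 0.3431 0.206 5.6; python3 arc.py 0.18 0.48 12; python3 - <<'E'
from ov import *
p,d=ctrl.camera("scene"); np.savez("scene12.npz",p=p,d=d); crop(p,150,290,90,210,5,"pics/s14.png")
E
```

```text
t 21.8 pos [0.4539 0.343  0.2048] yaw 5.59 delta units [-0.05  0.   -0.  ] roll -0.0 F [-0.8  1.2  1. ] open 0.115 q6 0.34 vmax 0.102
th 0.205 x(down) 0.038 y 0.196
th 0.230 x(down) 0.081 y 0.392
th 0.255 x(down) 0.129 y 0.586
th 0.280 x(down) 0.182 y 0.779
th 0.305 x(down) 0.240 y 0.970
th 0.330 x(down) 0.302 y 1.160
th 0.355 x(down) 0.370 y 1.348
th 0.380 x(down) 0.441 y 1.535
th 0.405 x(down) 0.518 y 1.720
th 0.430 x(down) 0.599 y 1.903
th 0.455 x(down) 0.685 y 2.083
th 0.480 x(down) 0.775 y 2.262
```

View pics/s14.png

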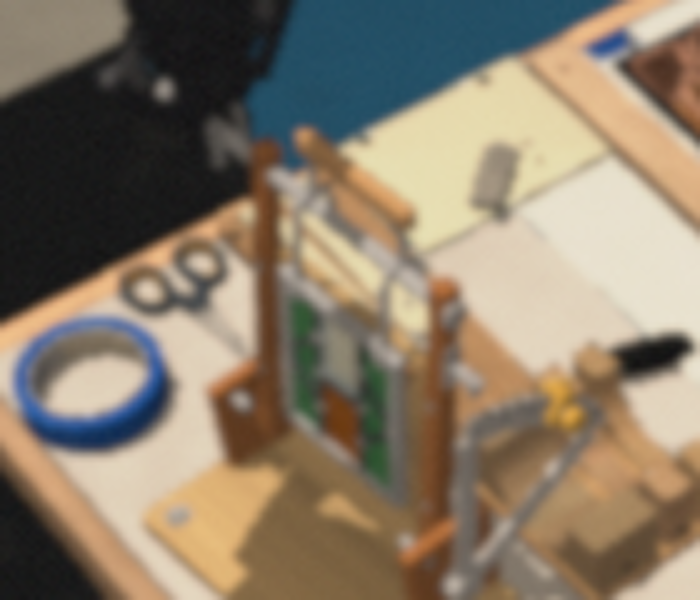

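>>> apply_moves --deltas '[{"delta_pos": [0.04,0.2,0],"roll": 0},{"delta_pos": [0.08,0.39,0],"roll": 0},{"delta_pos": [0.13,0.59,0],"roll": 0},{"delta_pos": [0.18,0.78,0],"roll": 0},{"delta_pos": [0.24,0.97,0],"roll": 0},{"delta_pos": [0.3,1.16,0],"roll": 0},{"delta_pos": [0.37,1.35,0],"roll": 0},{"delta_pos": [0.44,1.54,0],"roll": 0},{"delta_pos": [0.52,1.72,0],"roll": 0},{"delta_pos": [0.6,1.9,0],"roll": 0},{"delta_pos": [0.69,2.08,0],"roll": 0},{"delta_pos": [0.78,2.26,0],"roll": 0}]'

```text
time_s: 23.05
eef_pos: [0.5097, 0.3484, 0.185]
eef_rot: [0.524, 0.475, 0.524, -0.475]
wrist_force: [0.2, 3.7, -0.5]
opening: 0.113
```

```bash
python3 plan.py 0.5105 0.3485 0.1855 5.6; python3 arc.py 0.48 0.64 8; python3 - <<'E'
from ov import *
p,d=ctrl.camera("scene"); np.savez("scene13.npz",p=p,d=d); crop(p,150,290,90,210,5,"pics/s15.png")
E
```

```text
t 23.05 pos [0.5097 0.3484 0.185 ] yaw 5.59 delta units [-0.02  0.03 -0.  ] roll -0.0 F [ 0.2  3.7 -0.5] open 0.113 q6 0.31 vmax 0.106
th 0.500 x(down) 0.075 y 0.141
th 0.520 x(down) 0.153 y 0.281
th 0.540 x(down) 0.234 y 0.419
th 0.560 x(down) 0.318 y 0.555
th 0.580 x(down) 0.404 y 0.690
th 0.600 x(down) 0.493 y 0.823
th 0.620 x(down) 0.585 y 0.954
th 0.640 x(down) 0.679 y 1.083
```

View pics/s15.png

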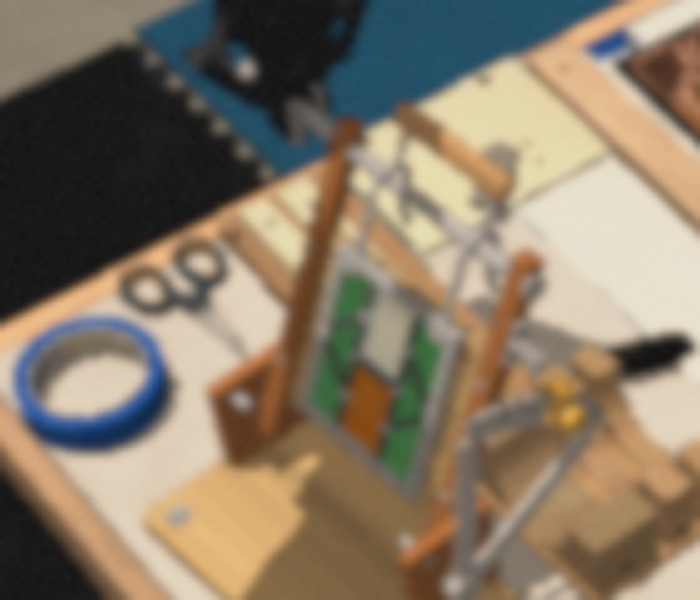

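>>> apply_moves --deltas '[{"delta_pos": [0.075,0.14,0],"roll": 0},{"delta_pos": [0.15,0.28,0],"roll": 0},{"delta_pos": [0.235,0.42,0],"roll": 0},{"delta_pos": [0.32,0.555,0],"roll": 0},{"delta_pos": [0.405,0.69,0],"roll": 0},{"delta_pos": [0.495,0.825,0],"roll": 0},{"delta_pos": [0.585,0.955,0],"roll": 0},{"delta_pos": [0.68,1.085,0],"roll": 0},{"delta_pos": [0.68,1.085,0],"roll": 0},{"delta_pos": [0.68,1.085,0],"roll": 0}]'

```text
time_s: 24.1
eef_pos: [0.5373, 0.3511, 0.1687]
eef_rot: [0.524, 0.475, 0.524, -0.475]
wrist_force: [2.8, 3.9, -0.2]
opening: 0.114
```

```bash
python3 plan.py 0.5105 0.3485 0.1855 5.6; python3 - <<'E'
from ov import *
p,d=ctrl.camera("scene"); np.savez("scene14.npz",p=p,d=d); crop(p,225,285,140,200,9,"pics/s16.png")
p,d=ctrl.camera("top"); np.savez("top14.npz",p=p,d=d); crop(p,230,290,175,235,9,"pics/s16t.png")
hp=tf(E_,[[0,0,.05]])[0]; ex,ey=E_[:3,0],E_[:3,1]
for n in ("scene","top"):
    P=cloud(n,np.load(n+"14.npz")["d"]); Q=P-hp; e=np.stack([Q@ex,Q@ey,Q[...,2]],-1)
    r=np.hypot(e[...,0],e[...,2]); a=np.arctan2(e[...,0],e[...,2])
    m=(r>.18)&(r<.215)&(a>.4)&(a<.9)&(e[...,1]>-.06)&(e[...,1]<.07)
    print(n,"rail-ish",m.sum(),np.percentile(a[m],[5,25,50,75,95]).round(3))
    m=(r>.19)&(r<.215)&(a>.4)&(a<.9)&(e[...,1]>.088)&(e[...,1]<.115)
    print(n,"rail end",m.sum(),np.percentile(a[m],[5,50,95]).round(3) if m.sum() else '', np.median(e[m],0).round(4) if m.sum() else '')
    m=(r>.02)&(r<.217)&(a>.4)&(a<.9)&(e[...,1]<-.07)&(e[...,1]>-.09)
    print(n,"R stile",m.sum(),np.percentile(a[m],[5,50,95]).round(3))
E
```

```text
t 24.1 pos [0.5373 0.3511 0.1687] yaw 5.58 delta units [-0.68 -1.08 -0.  ] roll -0.0 F [ 2.8  3.9 -0.2] open 0.114 q6 0.3 vmax 0.007
scene rail-ish 201 [0.57  0.607 0.623 0.642 0.702]
scene rail end 32 [0.602 0.626 0.643] [0.1165 0.1039 0.1637]
scene R stile 271 [0.482 0.61  0.687]
top rail-ish 260 [0.576 0.616 0.628 0.641 0.666]
top rail end 46 [0.606 0.628 0.658] [0.1188 0.102  0.1636]
top R stile 351 [0.49  0.6   0.659]
```

View pics/s16.png

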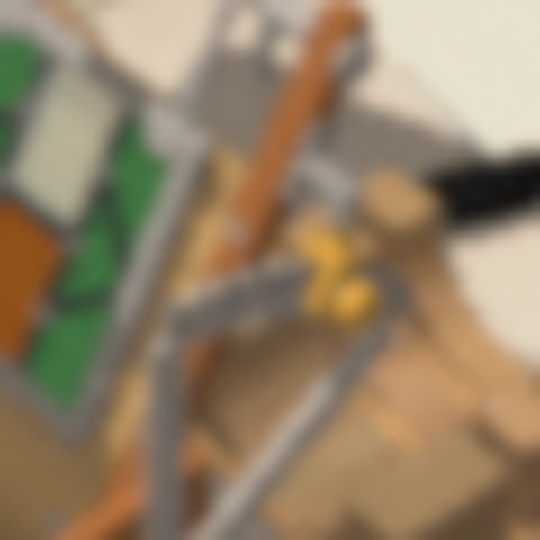

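View pics/s16t.png

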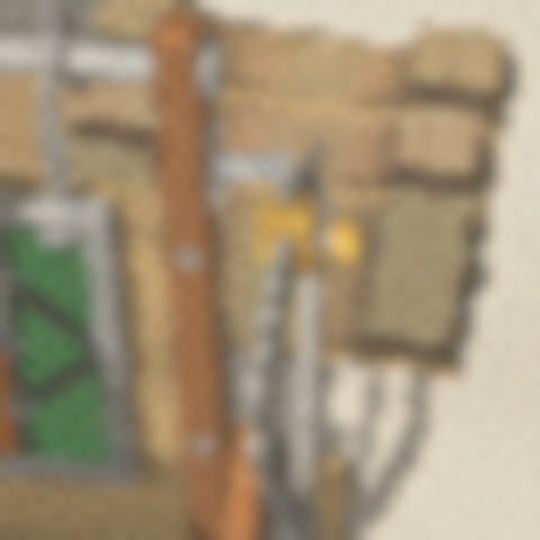

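```bash
python3 - <<'E'
from ix import *
def P(r,t,y=-.109): return tf(E_,[[r*np.sin(t),y,.05+r*np.cos(t)]])[0]
for n,roi,sc in (("scene",(240,280,150,190),14),("top",(240,280,180,220),14)):
    fn=f"pics/s17_{n}.png"; p=np.load(n+"14.npz")["p"]; draw(n,p,[],roi,sc,fn); c=cv2.imread(fn)
    pts=[(P(.151,.643),(255,0,255))]+[(P(.150,t),(0,0,255)) for t in (.65,.70,.75)]+[(P(.137,t),(0,255,0)) for t in np.arange(0.5,1.0,.1)]+[(P(.120,t),(255,255,0)) for t in (.65,.70,.75)]
    for q,col in pts:
        a=(proj(n,q)[0]+.5-[roi[0],roi[2]])*sc-.5; cv2.circle(c,tuple(int(round(t)) for t in a),4,col,2)
    cv2.imwrite(fn,c)
a=cv2.imread("pics/s17_scene.png");b=cv2.imread("pics/s17_top.png"); cv2.imwrite("pics/s17.png",cv2.resize(np.hstack([a,b]),(800,400)))
print("ptr",*tri((263.9,162.9),(264.0,193.7)))
E
```

```text
ptr [0.5367 0.1082 0.1768] easel [ 0.0971 -0.1133  0.1268] ang 0.653 r 0.1597 res [0.0014 0.0014]
```

View pics/s17_scene.png

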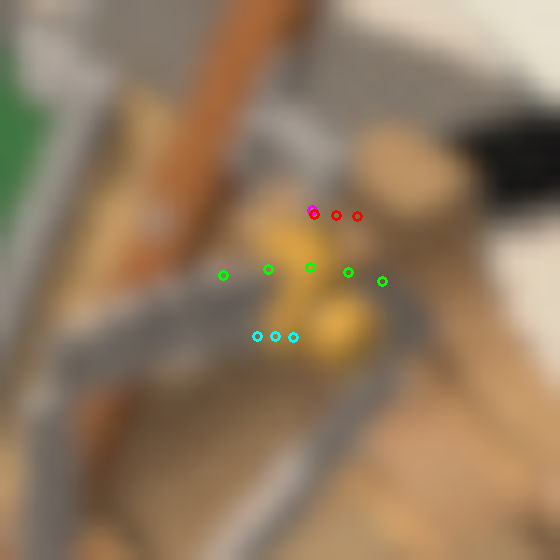

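View pics/s17_top.png

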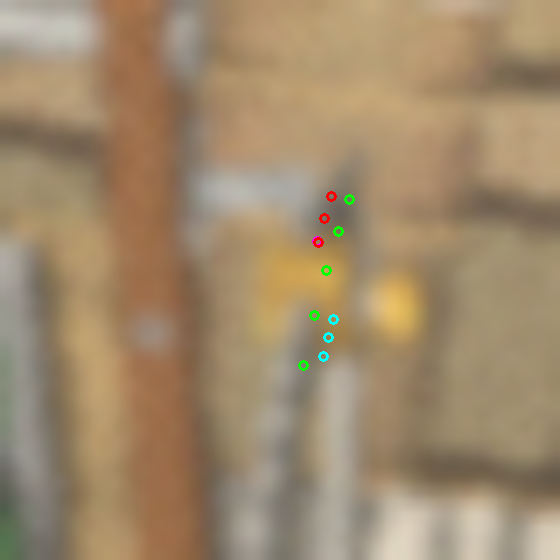

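```bash
python3 - <<'E'
from ix import *
def P(r,t,y=-.109,s=0): 
    return tf(E_,[[r*np.sin(t)+s*np.cos(t),y,.05+r*np.cos(t)-s*np.sin(t)]])[0]
def hull(n,t,roi,sc,r0=.126,r1=.150,hw=.007,hy=.009):
    q=np.array([proj(n,P(r,t,-.109+y,s))[0] for r in (r0,r1) for y in (-hy,hy) for s in (-hw,hw)]); q=(q+.5-[roi[0],roi[2]])*sc-.5
    return cv2.convexHull(q.astype(np.float32)).astype(int)
tiles=[]
for t in (.62,.68,.74):
    row=[]
    for n,roi,sc in (("scene",(245,275,155,185),9),("top",(245,275,185,215),9)):
        fn="pics/tmp.png"; p=np.load(n+"0.npz")["p"]; draw(n,p,[],roi,sc,fn); c=cv2.imread(fn)
        cv2.polylines(c,[hull(n,t,roi,sc)],True,(0,0,255),1)
        a=(proj(n,P(.137,t,-.126))[0]+.5-[roi[0],roi[2]])*sc-.5; cv2.circle(c,tuple(int(x) for x in a),12,(255,0,0),1)
        row.append(c)
    tiles.append(np.vstack(row))
cv2.imwrite("pics/s18.png",cv2.resize(np.hstack(tiles),None,fx=.98,fy=.98))
for n in ("scene","top"): print(n,"rod r.16",proj(n,P(.16,.643)).round(1),"r.16 y-.09",proj(n,P(.16,.643,-.09)).round(1))
E
```

```text
scene rod r.16 [[263.  161.9]] r.16 y-.09 [[258.7 158.6]]
top rod r.16 [[262.  194.3]] r.16 y-.09 [[255.1 193.7]]
```

View pics/s18.png

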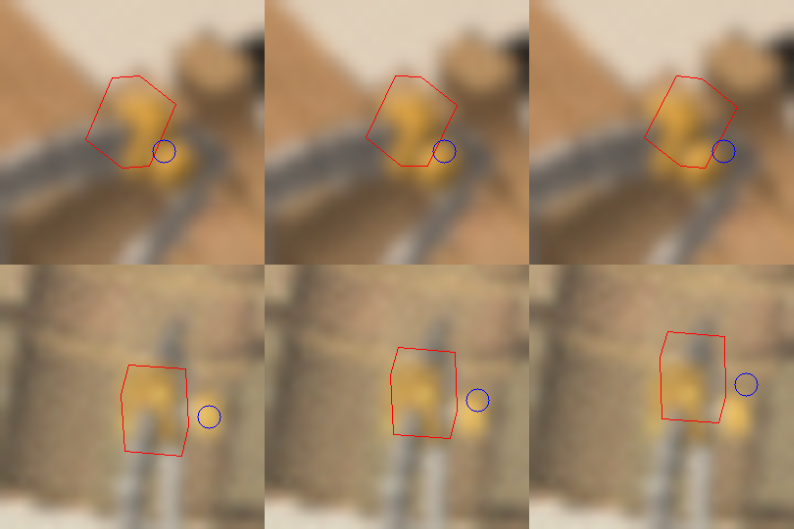

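```bash
python3 - <<'E'
from ix import *
out={}
for n in ("scene","top"):
    for q in ("index_tip","index","pointer_tip"):
        r=ctrl.search_frame(n,q); print(n,q,[(np.round(x["at"],1).tolist(),round(x["p"],2)) for x in r[:4]])
    r=ctrl.silhouettes(n,"index_tip")
    for x in r[:3]: 
        vv,uu=np.nonzero(x["mask"]); print(n,"sil index",round(x["p"],2),np.round(x["at"],1),len(uu),(uu.mean().round(2),vv.mean().round(2)),(uu.min(),uu.max(),vv.min(),vv.max()))
E
```

```text
scene index_tip []
scene index []
scene pointer_tip [([231.5, 160.0], 0.66), ([243.3, 159.2], 0.59)]
scene sil index 0.42 [263.5 171.2] 62 (np.float64(261.81), np.float64(170.32)) (np.int64(258), np.int64(266), np.int64(165), np.int64(175))
top index_tip []
top index [([262.7, 200.1], 0.45), ([220.2, 208.5], 0.31)]
top pointer_tip [([214.4, 191.5], 0.61)]
top sil index 0.55 [265.8 202.4] 84 (np.float64(262.6), np.float64(199.94)) (np.int64(257), np.int64(269), np.int64(196), np.int64(204))
```

```bash
cat > fitix.py <<'E'
from ix import *
import glob
from itertools import permutations
from scipy.optimize import least_squares
data={}
for n in ("scene","top"):
    D=[];C=[]
    for f in sorted(glob.glob(n+"[0-9]*.npz")):
        if f.startswith(n+"14"): continue
        z=np.load(f); D.append(np.where(z["d"]>0,z["d"],np.nan)); C.append(z["p"].astype(float))
    D=np.nanmedian(D,0); C=np.median(C,0).astype(np.uint8); hsv=cv2.cvtColor(C,cv2.COLOR_RGB2HSV)
    P=cloud(n,D); Q=P-hp; e=np.stack([Q@ex,Q@ey,Q[...,2]],-1); r=np.hypot(e[...,0],e[...,2]); a=np.arctan2(e[...,0],e[...,2])
    reg=(abs(e[...,1]+.112)<.03)&(a>.5)&(a<.95)&(r>.11)&(r<.16)
    m=reg&(hsv[...,0]>=17)&(hsv[...,1]>(125 if n=="scene" else 110))
    data[n]=(D,C,m,e); vv,uu=np.nonzero(m); print(n,m.sum(),"frames",len(glob.glob(n+"[0-9]*.npz")),"y rng",np.percentile(e[m][:,1],[2,50,98]).round(4),"r",np.percentile(r[m],[2,50,98]).round(4),"a",np.percentile(a[m],[2,50,98]).round(3))
Eang=np.linalg.inv(E_)
def loc(n,t):
    # rays in block frame: s tangential, y, r radial
    D,C,m,e=data[n]; f,cx,cy,T=info(n); vv,uu=np.nonzero(m&(e[...,1]>-.1195)); Ti=np.linalg.inv(T)
    d=np.stack([(uu-cx)/f,-(vv-cy)/f,-np.ones(len(uu))],1)@Ti[:3,:3].T; c=Ti[:3,3]-hp
    B=np.stack([ex*np.cos(t)-np.array([0,0,1])*np.sin(t), ey, ex*np.sin(t)+np.array([0,0,1])*np.cos(t)])
    return B@c, d@B.T, D[vv,uu]
def res(p,dims):
    t,rc,yc=p; out=[]
    for n in ("scene","top"):
        c,d,z=loc(n,t); ctr=np.array([0,yc,rc]); h=np.array(dims)/2
        t1=(ctr-h-c)/d; t2=(ctr+h-c)/d; tn=np.minimum(t1,t2).max(1); tf_=np.maximum(t1,t2).min(1)
        # miss distance: point on ray at observed depth to box
        X=c+d*z[:,None]; q=np.abs(X-ctr)-h; outside=np.linalg.norm(np.maximum(q,0),axis=1); inside=np.minimum(q.max(1),0)
        sd=outside+inside
        rr=np.where(tn<=tf_,(z-tn)*np.linalg.norm(d,axis=1)*1.0,np.sign(sd)*abs(sd)*1.0)
        miss=tn>tf_
        # silhouette miss distance
        zc=(tn+tf_)/2; X=c+d*zc[:,None]; q=np.abs(X-ctr)-h; md=np.linalg.norm(np.maximum(q,0),axis=1)
        out.append(np.where(miss,np.hypot(sd,md),rr))
    return np.concatenate(out)
if __name__=="__main__":
    for dims in sorted(set(permutations((.014,.018,.024)))):
        best=None
        for t0 in (.62,.68,.74):
            s=least_squares(res,[t0,.135,-.109],args=(dims,),loss="soft_l1",f_scale=.002,x_scale=[.02,.003,.003],diff_step=1e-3)
            if best is None or s.cost<best.cost: best=s
        print("dims(s,y,r)",dims,"theta,rc,yc",best.x.round(4),"cost",round(best.cost*1e6,2),"rms",np.sqrt(np.mean(res(best.x,dims)**2)).round(5))
E
python3 fitix.py
```

```text
scene 63 frames 15 y rng [-0.1284 -0.1148 -0.1   ] r [0.1221 0.134  0.1452] a [0.635 0.66  0.732]
top 54 frames 9 y rng [-0.1274 -0.1105 -0.0991] r [0.1246 0.1377 0.147 ] a [0.632 0.653 0.701]
dims(s,y,r) (0.014, 0.018, 0.024) theta,rc,yc [ 0.6984  0.1321 -0.1059] cost 120.92 rms 0.00251
dims(s,y,r) (0.014, 0.024, 0.018) theta,rc,yc [ 0.6998  0.1345 -0.1027] cost 150.33 rms 0.00285
dims(s,y,r) (0.018, 0.014, 0.024) theta,rc,yc [ 0.7125  0.1325 -0.1073] cost 139.24 rms 0.00256
dims(s,y,r) (0.018, 0.024, 0.014) theta,rc,yc [ 0.711   0.1363 -0.103 ] cost 250.69 rms 0.00407
dims(s,y,r) (0.024, 0.014, 0.018) theta,rc,yc [ 0.7328  0.1346 -0.1073] cost 180.51 rms 0.00307
dims(s,y,r) (0.024, 0.018, 0.014) theta,rc,yc [ 0.7327  0.1362 -0.106 ] cost 260.71 rms 0.0042
```

>>> apply_moves --deltas '[{"delta_pos": [0.065,0.085,0],"roll": 0},{"delta_pos": [0.13,0.17,0],"roll": 0},{"delta_pos": [0.2,0.255,0],"roll": 0},{"delta_pos": [0.27,0.34,0],"roll": 0},{"delta_pos": [0.27,0.34,0],"roll": 0},{"delta_pos": [0.27,0.34,0],"roll": 0},{"delta_pos": [0.27,0.34,0],"roll": 0}]'

```text
time_s: 25.3
eef_pos: [0.5456, 0.3519, 0.162]
eef_rot: [0.524, 0.475, 0.524, -0.475]
wrist_force: [4.1, 2.4, 2.7]
opening: 0.113
```

```bash
python3 plan.py 0.5105 0.3485 0.1855 5.6; python3 - <<'E'
from ix import *
o=ctrl.get_obs(); dlt=(o["eef_pos"]-[0.3941,0.3371,0.2073]); dx=dlt@ex
print("kin theta", np.arcsin(dx/.2+np.sin(-.12)).round(4), np.arccos(np.cos(.12)+dlt[2]/.2).round(4), np.arctan2(dx+.2*np.sin(-.12),dlt[2]+.2*np.cos(.12)).round(4))
A=[]
for n in ("scene","top"):
    p,d=ctrl.camera(n); np.savez("f_"+n+".npz",p=p,d=d)
    P=cloud(n,d); Q=P-hp; e=np.stack([Q@ex,Q@ey,Q[...,2]],-1)
    r=np.hypot(e[...,0],e[...,2]); a=np.arctan2(e[...,0],e[...,2])
    for nm,lo,hi in (("end",.09,.114),("mid",-.03,.03),("l",.05,.068),("r",-.068,-.05)):
        m=(r>.19)&(r<.212)&(a>.45)&(a<.9)&(e[...,1]>lo)&(e[...,1]<hi)
        print(n,nm,m.sum(),np.median(a[m]).round(3),"corrected",(np.median(a[m])+(.021 if n=="scene" else .018)).round(3))
    m=(r>.185)&(e[...,2]>.17)&(a>.5)&(a<1.0)&(r>.23)&(r<.26)&(abs(e[...,1])<.08); print(n,"handle",m.sum(),"a",np.median(a[m]).round(3),"r",np.median(r[m]).round(4),"y",np.percentile(e[m][:,1],[3,97]).round(4))
p=np.load("f_scene.npz")["p"]; crop(p,150,290,85,205,5,"pics/f1.png"); crop(p,235,285,145,195,10,"pics/f2a.png"); crop(np.load("f_top.npz")["p"],235,285,175,225,10,"pics/f2b.png")
cv2.imwrite("pics/f2.png",cv2.resize(np.hstack([cv2.imread("pics/f2a.png"),cv2.imread("pics/f2b.png")]),(800,400)))
E
```

```text
t 25.3 pos [0.5456 0.3519 0.162 ] yaw 5.58 delta units [-0.94 -1.41 -0.  ] roll -0.0 F [4.1 2.4 2.7] open 0.113 q6 0.29 vmax 0.002
kin theta 0.6963 0.698 0.697
scene end 22 0.677 corrected 0.698
scene mid 64 0.677 corrected 0.698
scene l 19 0.689 corrected 0.71
scene r 20 0.675 corrected 0.696
scene handle 155 a 0.68 r 0.242 y [-0.0492  0.0424]
top end 42 0.683 corrected 0.701
top mid 95 0.686 corrected 0.704
top l 30 0.68 corrected 0.698
top r 29 0.682 corrected 0.7
top handle 235 a 0.682 r 0.2446 y [-0.0475  0.0431]
```

View pics/f1.png

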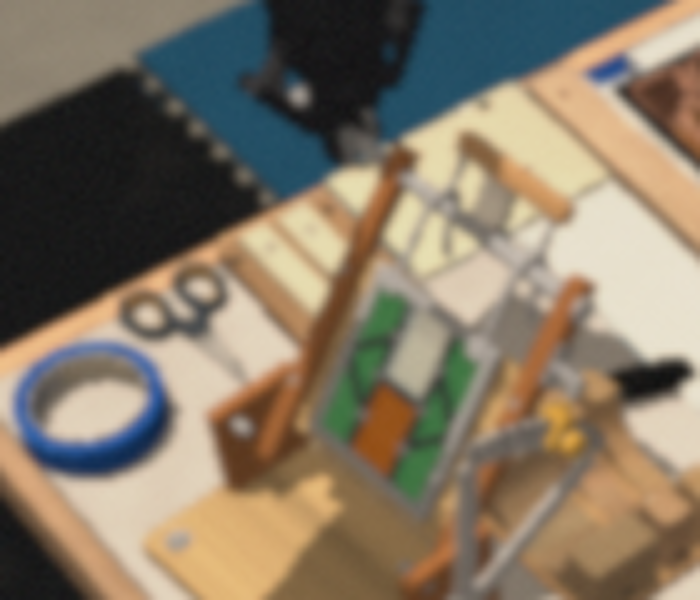

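View pics/f2.png

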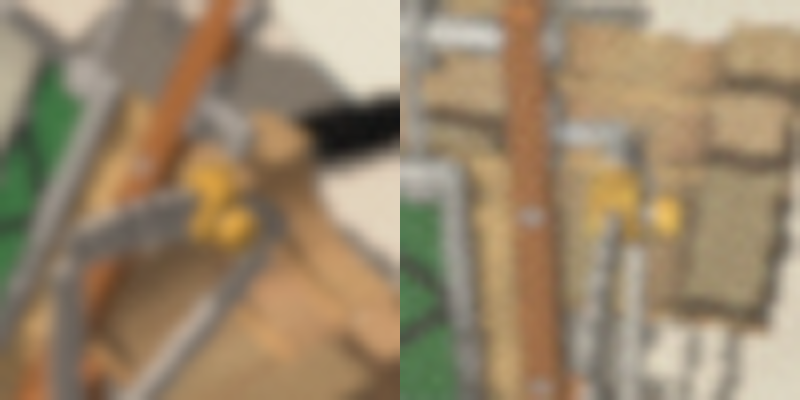

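```bash
python3 - <<'E'
from ix import *
print("ptr",*tri((264.6,162.6),(263.9,192.3)))
def P(r,t,y=-.106): return tf(E_,[[r*np.sin(t),y,.05+r*np.cos(t)]])[0]
for n in ("scene","top"): print(n,"radial line th=.698:",[proj(n,P(r,.698)).round(1).tolist()[0] for r in (.13,.15,.16)])
a=np.load("top0.npz")["p"];b=np.load("f_top.npz")["p"]
c=np.hstack([cv2.resize(x[160:290,290:480],None,fx=2.1,fy=2.1,interpolation=cv2.INTER_CUBIC) for x in (a,b)]); cv2.imwrite("pics/f3.png",c[:,:,::-1]); print(c.shape, ctrl.get_obs()["dq"].round(4))
E
```

```text
ptr [0.5407 0.1099 0.174 ] easel [ 0.1012 -0.112   0.124 ] ang 0.685 r 0.1601 res [0.0017 0.0017]
scene radial line th=.698: [[259.9, 170.1], [262.8, 164.3], [264.2, 161.4]]
top radial line th=.698: [[261.8, 200.8], [261.6, 195.1], [261.5, 192.2]]
(273, 798, 3) [ 0.0003 -0.0017  0.0003  0.0001 -0.003  -0.0022]
```

```bash
python3 - <<'E'
from h import *
for n,pos in (("top",dict(small=(428.7,237.7),loupe=(347.6,191.7),rosin=(315.1,180.3),glass=(372.4,170.7),spool=(314.7,212.3))),("scene",dict(small=(370.8,301.8),loupe=(332.2,225.7),rosin=(317,204.4),glass=(371,224),spool=(294,227)))):
    a=np.load(n+"0.npz")["p"];b=np.load("f_"+n+".npz")["p"]
    for k,(u,v) in pos.items():
        u,v=int(u),int(v); A=cv2.cvtColor(a[v-16:v+17,u-16:u+17],cv2.COLOR_RGB2GRAY).astype(np.float32);B=cv2.cvtColor(b[v-16:v+17,u-16:u+17],cv2.COLOR_RGB2GRAY).astype(np.float32)
        s,r=cv2.phaseCorrelate(A,B,cv2.createHanningWindow((33,33),cv2.CV_32F)); print(n,k,"shift px",np.round(s,2),"resp",round(r,2),"meandiff",abs(A-B).mean().round(1))
E
```

```text
top small shift px [ 0.13 -0.07] resp 0.92 meandiff 2.5
top loupe shift px [-0.04  0.1 ] resp 0.96 meandiff 1.8
top rosin shift px [-0.1  -0.02] resp 0.91 meandiff 1.8
top glass shift px [ 0.12 -0.09] resp 0.98 meandiff 1.9
top spool shift px [ 0.01 -0.07] resp 0.87 meandiff 1.8
scene small shift px [ 0.09 -0.16] resp 0.99 meandiff 3.6
scene loupe shift px [-0.14 -0.05] resp 0.97 meandiff 4.0
scene rosin shift px [-0.01 -0.22] resp 0.94 meandiff 4.1
scene glass shift px [ 0.04 -0.01] resp 0.96 meandiff 4.0
scene spool shift px [ 0.29 -0.09] resp 0.9 meandiff 4.1
```

Bystanders haven't moved, the board is standing still at 0.697 rad against an index of about 0.698, and the grip is firm. I'm handing in.

```bash
python3 - <<'E'
from bench import ctrl
print(ctrl.hand_in()); o=ctrl.get_obs(); print(o["time_s"],o["eef_pos"],o["wrist_force"],o["opening"])
E
```

```text
the job is handed in; nothing more can be done
None
the job is handed in; nothing more can be done
```

The panel is hung by both hooks on the middle of the rail with its glass on your side. The board is leaned back to the index, and the fingers still hold the rail end. I handed the job in just after 25.3 s of the 58 s allowed; no verdict is reported.

**Last checks**
- **Board angle:** 0.697 rad from the arm's position and about 0.70 rad from depth. A box fit to the index block gave 0.698 rad. The limit is 0.06 rad.
- **Pointer:** the tips are too blurred to compare directly. Hand-picked pixels put the pointer at 0.685 rad, about 0.01 rad lower than the other readings. The index block gave between 0.70 and 0.71 rad the same way, and a rougher outline comparison gave about 0.65 rad; I trusted the box fit.
- **Panel:** both hooks show on the rail, and the handle is within about 4 mm of the middle. The robot is not touching it.
- **Grip:** the fingers read an opening of 0.113, which fits the 12 mm bar. The wrist force was about 6 N and the joints were at rest.
- **Other things on the bench:** the small panel, loupe, rosin, shot glass and spool shifted less than 0.3 px between the first and last pictures. The index looks untouched but I did not measure it a second time.

**What went wrong:** the first close on the rail end missed. The fingers shut on top of the bar with about 6 N, because the fingertips sit about 24 mm higher than the reported tool position. I reopened, went 24 mm lower and gripped it properly. Because of the same offset, the panel handle was probably carried by only its top few millimetres, but it held.

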